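# Fold out the drain hooks and hang up the dip baskets

## Task

Hang the rinsed dip baskets up to drain: for each basket standing on the worktop, swing the folded hook of its colour fully out from the drain board and hang the basket on it by its handle bar, so that it hangs there freely, at most swaying a little. Leave a hook that has no basket of its colour folded flat against the board, and do not disturb the timer and the tape roll.

Things in the scene. Friction and masses are not known exactly. Their poses are not given: they have to be found in the camera images.
- drain_board: fixed white drain board standing on the worktop: shallow drip tray (rim 12 mm high) in front of an upright panel 580 mm wide and 208 mm tall. Origin on the worktop under the line of the hook hinges; its x axis points away from the robot into the panel, whose face is 22 mm behind the hinge line; the tray reaches 140 mm in front of it.
- hook_red (a joint): folding hook of the red mount, angle in rad about a vertical hinge: 0 = folded flat against the panel (arm pointing along +y of the board, to the robot's left), 1.571 = swung fully out (arm pointing straight at the robot, the end stop). It turns anticlockwise seen from above as it opens, and stays where it is left (light friction, 0.06 N m).
- red_post (a point): centre of the upturned end of the red hook: a round upright post, 10 mm thick with a red sleeve, 80 mm from the hinge, rising from the arm to a round top 10 mm above this point (31 mm above the top of the arm). Moves with the hook.
- red_seat (a point): top of the red hook's round arm (10 mm thick, axis 160 mm over the worktop), 40 mm from the hinge and from the post, where a bar should hang. Moves with the hook; its y axis points along the arm from hinge to post, z up. The mounts (red plates 30 x 62 mm on the panel) stand in a row 125 mm apart, colours in any order.
- red_grip (a point): centre of the upright red grip tab on the handle of the red basket: tab 24 (x) x 10 (y) x 35 mm tall with a head 18 mm thick (y) on top. The point lies 143 mm over the basket's underside, 28 mm over the underside of the handle bar's peak, 20 mm under the top of the head. Axes as the basket's: y along the bar, x through the opening.
- basket_red: loose steel dip basket with red grip, 130-210 g, may be absent; origin under its centre. Tub 60 (x) x 80 (y) x 40 mm, open on top; 163 mm tall in all. Two uprights 8 mm thick at y = +-36 mm carry a bar along y, 8 mm thick, a shallow roof with its peak mid-way; the opening below, seen along x, is 64 mm wide and 75 mm high. Same when turned half round.
- hook_blue (a joint): folding hook of the blue mount, angle in rad about a vertical hinge: 0 = folded flat against the panel (arm pointing along +y of the board, to the robot's left), 1.571 = swung fully out (arm pointing straight at the robot, the end stop). It turns anticlockwise seen from above as it opens, and stays where it is left (light friction, 0.06 N m).
- blue_post (a point): centre of the upturned end of the blue hook: a round upright post, 10 mm thick with a blue sleeve, 80 mm from the hinge, rising from the arm to a round top 10 mm above this point (31 mm above the top of the arm). Moves with the hook.
- blue_seat (a point): top of the blue hook's round arm (10 mm thick, axis 160 mm over the worktop), 40 mm from the hinge and from the post, where a bar should hang. Moves with the hook; its y axis points along the arm from hinge to post, z up. The mounts (blue plates 30 x 62 mm on the panel) stand in a row 125 mm apart, colours in any order.
- blue_grip (a point): centre of the upright blue grip tab on the handle of the blue basket: tab 24 (x) x 10 (y) x 35 mm tall with a head 18 mm thick (y) on top. The point lies 143 mm over the basket's underside, 28 mm over the underside of the handle bar's peak, 20 mm under the top of the head. Axes as the basket's: y along the bar, x through the opening.
- basket_blue: loose steel dip basket with blue grip, 130-210 g, may be absent; origin under its centre. Tub 60 (x) x 80 (y) x 40 mm, open on top; 163 mm tall in all. Two uprights 8 mm thick at y = +-36 mm carry a bar along y, 8 mm thick, a shallow roof with its peak mid-way; the opening below, seen along x, is 64 mm wide and 75 mm high. Same when turned half round.
- hook_yellow (a joint): folding hook of the yellow mount, angle in rad about a vertical hinge: 0 = folded flat against the panel (arm pointing along +y of the board, to the robot's left), 1.571 = swung fully out (arm pointing straight at the robot, the end stop). It turns anticlockwise seen from above as it opens, and stays where it is left (light friction, 0.06 N m).
- yellow_post (a point): centre of the upturned end of the yellow hook: a round upright post, 10 mm thick with a yellow sleeve, 80 mm from the hinge, rising from the arm to a round top 10 mm above this point (31 mm above the top of the arm). Moves with the hook.
- yellow_seat (a point): top of the yellow hook's round arm (10 mm thick, axis 160 mm over the worktop), 40 mm from the hinge and from the post, where a bar should hang. Moves with the hook; its y axis points along the arm from hinge to post, z up. The mounts (yellow plates 30 x 62 mm on the panel) stand in a row 125 mm apart, colours in any order.
- yellow_grip (a point): centre of the upright yellow grip tab on the handle of the yellow basket: tab 24 (x) x 10 (y) x 35 mm tall with a head 18 mm thick (y) on top. The point lies 143 mm over the basket's underside, 28 mm over the underside of the handle bar's peak, 20 mm under the top of the head. Axes as the basket's: y along the bar, x through the opening.
- basket_yellow: loose steel dip basket with yellow grip, 130-210 g, may be absent; origin under its centre. Tub 60 (x) x 80 (y) x 40 mm, open on top; 163 mm tall in all. Two uprights 8 mm thick at y = +-36 mm carry a bar along y, 8 mm thick, a shallow roof with its peak mid-way; the opening below, seen along x, is 64 mm wide and 75 mm high. Same when turned half round.
- hook_green (a joint): folding hook of the green mount, angle in rad about a vertical hinge: 0 = folded flat against the panel (arm pointing along +y of the board, to the robot's left), 1.571 = swung fully out (arm pointing straight at the robot, the end stop). It turns anticlockwise seen from above as it opens, and stays where it is left (light friction, 0.06 N m).
- green_post (a point): centre of the upturned end of the green hook: a round upright post, 10 mm thick with a green sleeve, 80 mm from the hinge, rising from the arm to a round top 10 mm above this point (31 mm above the top of the arm). Moves with the hook.
- green_seat (a point): top of the green hook's round arm (10 mm thick, axis 160 mm over the worktop), 40 mm from the hinge and from the post, where a bar should hang. Moves with the hook; its y axis points along the arm from hinge to post, z up. The mounts (green plates 30 x 62 mm on the panel) stand in a row 125 mm apart, colours in any order.
- green_grip (a point): centre of the upright green grip tab on the handle of the green basket: tab 24 (x) x 10 (y) x 35 mm tall with a head 18 mm thick (y) on top. The point lies 143 mm over the basket's underside, 28 mm over the underside of the handle bar's peak, 20 mm under the top of the head. Axes as the basket's: y along the bar, x through the opening.
- basket_green: loose steel dip basket with green grip, 130-210 g, may be absent; origin under its centre. Tub 60 (x) x 80 (y) x 40 mm, open on top; 163 mm tall in all. Two uprights 8 mm thick at y = +-36 mm carry a bar along y, 8 mm thick, a shallow roof with its peak mid-way; the opening below, seen along x, is 64 mm wide and 75 mm high. Same when turned half round.
- timer_centre (a point): bystander: small white kitchen timer with coloured buttons, 62 x 66 x 18 mm, loose on the worktop; the point is its centre
- tape_centre (a point): bystander: roll of tape lying flat, 94 mm across, 24 mm high, loose on the worktop; the point is its centre
Mind the look-alikes: they are no part of the job. What is shaped like the basket_green but brown is not meant.

How it is judged:
By the outcome, as a careful person would: the job done as asked, in the order asked, and still so for the second after the job is handed in, with the robot touching nothing.
Of basket_red, basket_blue, basket_yellow, basket_green only 3 to 4 are there at a start; the rules pass over those that are not, and their reading is None.
At some moment in a run one of basket_red, basket_blue, basket_yellow, basket_green may be knocked a few centimetres aside while the robot is not near it.
Once in a run the grip may slacken for a moment while it holds something.
It also fails if it takes over 210 s, if anything falls off the work surface, if the arm or the gripper's body presses on something with over 40 N, if the wrist force passes 120 N, or if a joint passes its speed limit or range.

## Robot

A 7-joint arm with a two-finger parallel gripper is mounted at the origin on a cart in front of the work surface, level with it; the furniture and walls round the work are solid. World frame = base frame: x ahead of the robot, y to its left, z up, the work surface at z = 0. Lengths are in mm, angles in rad, forces in N, time in s.
With the tool pointing down it reaches from about 400 to 875 mm from the base axis. Payload 4.4 kg.
Tool frame: the origin (TCP) lies midway between the tips of the shut fingers; the grasp point (between the pads) lies grasp_offset behind it (grasp_offset is the distance from the TCP to the grasp point, in mm); z points along the fingers, y is the line along which they close (so a half turn about z gives the same grasp; the last joint's range is limited). The gripper opens to 85 mm and grips with 20 to 120 N. Pads are 22 mm wide; open, the fingers measure 114 mm over their backs; the gripper's body (76 mm by 85 mm) begins 54 mm behind the grasp point. The pads swing forward as they close: fully open they stand 13 mm farther back than shut.
Start: joints at [-1.176, 0.628, 0.038, 1.517, -0.027, 0.996, -0.02], TCP at [289.011, 582.229, 206.613] pointing down, gripper open.
Joint ranges: [-3.06, 3.06], [-0.37, 2.12], [-1.25, 1.32], [0.18, 2.47], [-1.1, 4.24], [0.23, 1.98], [-2.94, 2.94]. Speed limits (rad/s): [2.57, 2.57, 3.14, 3.14, 3.14, 3.14, 3.14].

## Interface

Orientations are given as [roll, pitch, yaw] about the fixed x, y, z axes, in that order (R = Rz(yaw) Ry(pitch) Rx(roll)).
In Python, from cell import * gives the robot as it stands. The module is installed in compiled form; this text tells all that it offers.
- The arm moves only by the shell command python3 -m jog 'ROWS'. ROWS is a JSON object of lists of equal length, an entry for each row: "angular": the turn, a rotation vector about the tool's x, y, z in degrees, a list of three; "travel": the shift along the tool's x, y, z in cm, a list of three; "fingers": the closure, from 0 (fully open) to 1 (shut). In form: {"angular": [[rx, ry, rz], ...], "travel": [[tx, ty, tz], ...], "fingers": [fingers, ...]}. A call has 1 to 5 rows; each row is the pose to reach, as a shift and turn from the pose commanded when the call began, along the tool's axes at that moment; what a row does not reach only later rows make up. A row lasts 1/8 s, in which the tool goes at most 62.5 mm and 10.7 degrees, less where a joint would pass 70% of its speed; a pose out of reach is approached as far as the arm can. A call with a gripper value outside its range is refused whole. The fingers move at their own pace and stop on an object; the grip force is fixed at half the most. Time passes only in rows, so rows that repeat a pose let the fingers close. It gives the time, the measured TCP pose, the force and the opening at its end, in the units of the state.
- read_state(): the state, without advancing time (a new reading comes with each control period).
- get_image(name): name is "scene" or "top"; returns the picture (480x640x3 uint8, red, green, blue); there is no depth.
- camera_model(name): a dict with "mtx" (3x3 intrinsics, pixels), "k1" (the pictures are not rectified: a ray, as slopes to the right and down, at radius r is drawn at 1 + k1 r^2 times it, then the intrinsics apply), "T" (4x4, takes a point from camera to world coordinates). Camera axes: x right, y down, z forward; pixel columns grow to the right and rows downward; lengths in mm; the calibration is good to about 2 mm. A picture is of the moment at which its call begins. camera_model takes no time and is no camera call.
- finish_job(): hands the job in, once; it reports no verdict.
The state is a dict: "clock": time; "qpos": joint angles; "qd": joint speeds; "tau": joint torques, N m; "eef_pos": TCP position; "tool_rot": TCP orientation; "force": force on the tool from outside, world axes, zero at the start; "torque": the same for the moment, N m; "width": finger opening in mm.
Only numpy, scipy, OpenCV 4.12 (cv2) and the standard library are available. Lean on these libraries where they do the work, as an engineer would, in place of code of your own. Each camera call takes 0.05 s, during which the arm holds its last target. There are 200 camera calls.

## Working session

There is one attempt and no reset: what is moved stays moved. The work goes in short steps, Python scripts to look and compute and a shell command to move; the robot and the scene stay as the last step left them, time stands still between calls to the robot, and variables do not carry over. Pictures are saved under pics/ and viewed, on a budget of 14 in all, crops included, one or two more only if the job needs it, and the job is handed in when it is done.

```bash
mkdir -p pics; python3 - <<'E'
from cell import *
import cv2,numpy as np
s=read_state(); print({k:np.round(v,3).tolist() for k,v in s.items()})
for n in("scene","top"):
    cv2.imwrite(f"pics/{n}0.png",get_image(n)[:,:,::-1]); m=camera_model(n); print(n,np.round(m["mtx"],1).tolist(),m["k1"],np.round(m["T"],3).tolist())
E
```

```text
{'clock': 0.0, 'qpos': [-1.176, 0.629, 0.038, 1.518, -0.027, 0.996, -0.02], 'qd': [0.001, 0.001, -0.001, -0.001, -0.001, -0.002, 0.001], 'tau': [0.001, -56.341, 1.226, -19.344, 0.011, 0.01, 0.0], 'eef_pos': [288.696, 581.6, 205.67], 'tool_rot': [-3.14, 0.0, 2.681], 'force': [-0.569, -0.881, 0.913], 'torque': [0.021, 0.016, -0.011], 'width': 85.733}
scene [[568.5, 0.0, 330.9], [0.0, 568.5, 245.4], [0.0, 0.0, 1.0]] -0.08038087912564093 [[0.539, -0.327, 0.776, -726.652], [-0.842, -0.219, 0.493, -821.585], [0.009, -0.919, -0.393, 802.586], [0.0, 0.0, 0.0, 1.0]]
top [[481.3, 0.0, 317.3], [0.0, 481.3, 242.5], [0.0, 0.0, 1.0]] -0.0023599185257690623 [[0.01, -0.996, 0.087, 434.159], [-1.0, -0.011, -0.012, 9.516], [0.013, -0.087, -0.996, 1642.866], [0.0, 0.0, 0.0, 1.0]]
```

View pics/scene0.png

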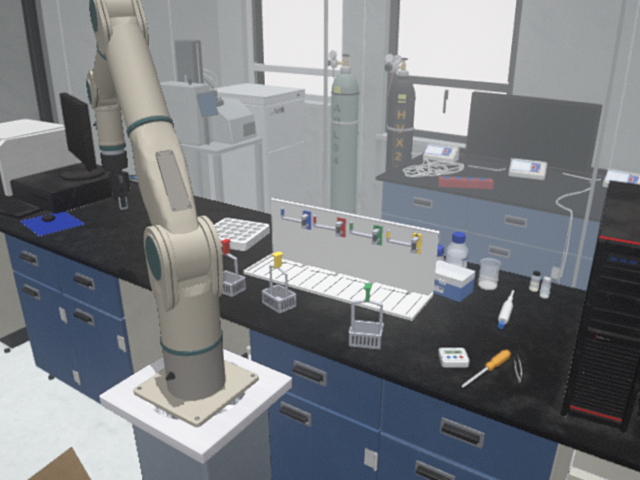

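View pics/top0.png

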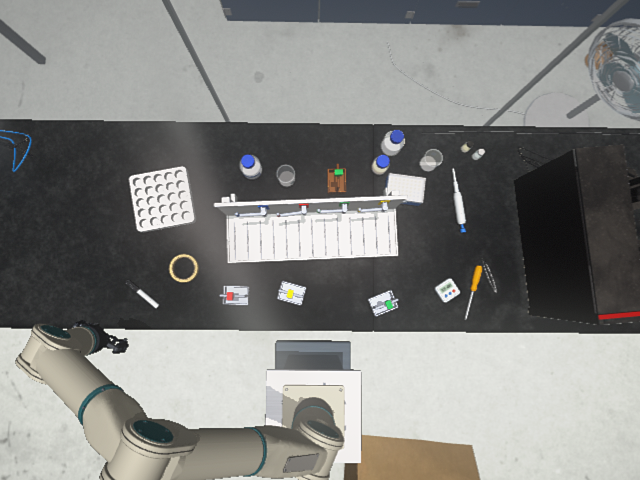

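The scene view shows red (225,245), yellow (278,260) and green (367,290) baskets. The hook mounts, left to right, are blue, red, green and yellow. In the top view, the brown basket with a green grip at (338,175), behind the panel, is the decoy. The grey one at (385,302) is the real green basket. I see no blue basket. I'll check this in enlarged crops.

```bash
python3 - <<'E'
import cv2
a=cv2.imread("pics/top0.png")[160:320,212:412]; cv2.imwrite("pics/topc.png",cv2.resize(a,None,fx=3.75,fy=3.75,interpolation=cv2.INTER_CUBIC))
a=cv2.imread("pics/scene0.png")[195:355,210:450]; cv2.imwrite("pics/scenec.png",cv2.resize(a,None,fx=3.3333,fy=3.3333,interpolation=cv2.INTER_CUBIC))
E
```

```text
(no output)
```

View pics/topc.png

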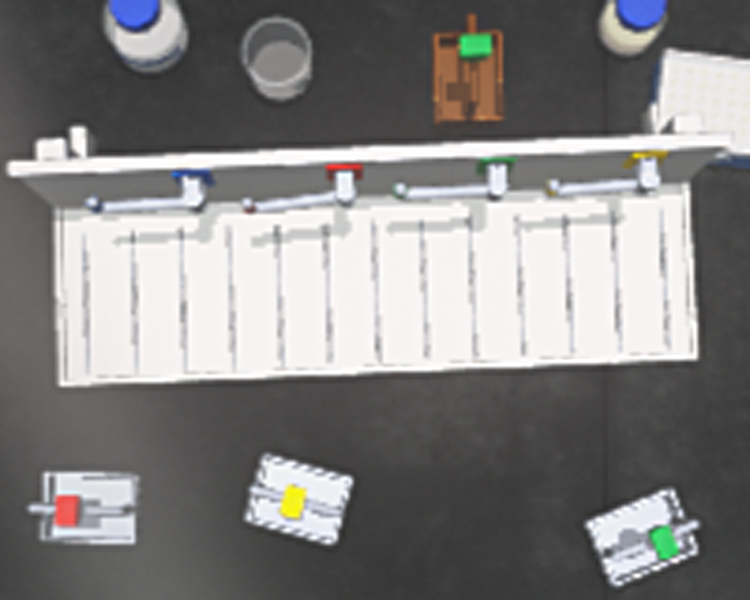

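View pics/scenec.png

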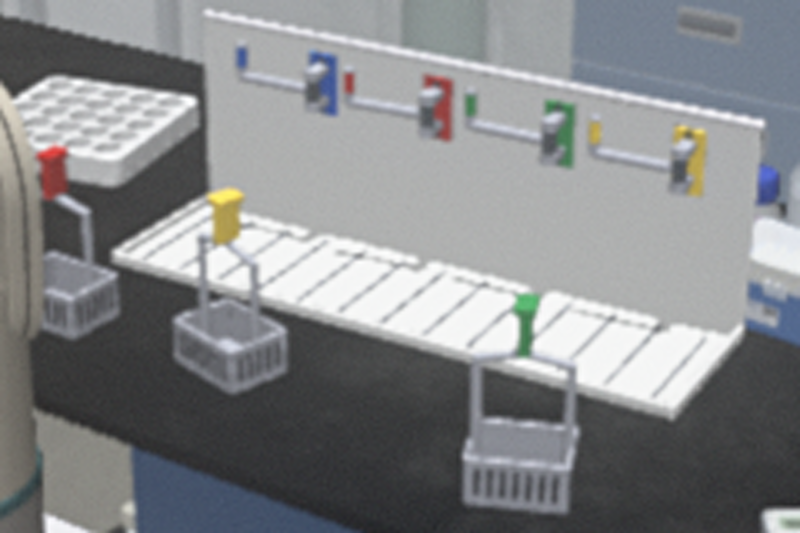

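The crops confirm it. The baskets with grey steel tubs are red (67,508), yellow (293,500) and green (663,540) in the top crop. The brown one (468,75) is the decoy and there's no blue basket. Next I'll triangulate.

```bash
cat > h.py <<'E'
import numpy as np, cv2
from scipy.optimize import least_squares
from cell import *
M={n:camera_model(n) for n in("scene","top")}
def proj(n,P):
    m=M[n]; p=np.linalg.inv(m["T"])@np.r_[P,1]; s=p[:2]/p[2]; s=s*(1+m["k1"]*(s@s)); return m["mtx"][:2,:2]@s+m["mtx"][:2,2]
def tri(d,z=None,z_sig=1):  # d: {cam:uv}; optional z prior
    f=lambda P:np.concatenate([proj(n,P)-uv for n,uv in d.items()]+([[(P[2]-z)/z_sig]] if z is not None else []))
    r=least_squares(f,[550,0,100]); return r.x,r.fun
def tc(u,v): return np.array([u/3.75+212,v/3.75+160])-.5+.13
def sc(u,v): return np.array([u/3.3333+210,v/3.3333+195])-.5+.15
E
python3 - <<'E'
from h import *
posts={'blue':((92,202),(241,45)),'red':((248,205),(350,70)),'green':((400,189),(471,94)),'yellow':((553,187),(595,120))}
for k,(t,s) in posts.items():
    for z in(None,196):
        x,f=tri({'top':tc(*t),'scene':sc(*s)},z); print(k,'post top',x.round(1),f.round(2))
grips={'red':((67,509),(52,151)),'yellow':((293,500),(226,193)),'green':((663,541),(528,298))}
for k,(t,s) in grips.items():
    x,f=tri({'top':tc(*t),'scene':sc(*s)},163); print(k,'grip top',x.round(1),f.round(2))
# board fit: x,y,yaw
pts=[('scene',sc(205,13),(22,290,208)),('scene',sc(765,124),(22,-290,208)),('top',tc(60,384),(-140,290,12)),('top',tc(697,358),(-140,-290,12))]
def W(p,q): c,s=np.cos(p[2]),np.sin(p[2]); return np.array([p[0]+c*q[0]-s*q[1],p[1]+s*q[0]+c*q[1],q[2]])
r=least_squares(lambda p:np.concatenate([proj(n,W(p,q))-uv for n,uv,q in pts]),[620,40,0]); print(r.x,r.fun.round(2))
for n,uv,q in pts:
    x,f=tri({n:uv},q[2]); print(n,q,x.round(1))
for k,t in dict(b=(193,187),r=(345,184),g=(497,176),y=(649,171)).items(): print('hinge',k,tri({'top':tc(*t)},175)[0].round(1))
# tub corners/edges -> yaw from bar ends
for k,e in dict(red=((32,509),(130,510)),yellow=((247,488),(343,514)),green=((603,555),(698,524))).items():
    a,b=[tri({'top':tc(*q)},119)[0] for q in e]; d=a-b; print(k,'bar yaw deg',np.degrees(np.arctan2(-d[0],d[1])).round(1),np.hypot(*d[:2]).round(1))
E
```

```text
blue post top [646.7 238.8 192.2] [ 0.21 -0.15 -0.27 -0.  ]
blue post top [645.4 237.8 195.8] [ 0.36  0.09 -0.27 -0.89 -0.24]
red post top [646.1 112.  192.6] [ 0.4  -0.27 -0.49  0.01]
red post top [644.9 111.3 195.8] [ 0.56 -0.05 -0.51 -0.79 -0.23]
green post top [660.8 -10.8 190.2] [ 0.33 -0.21 -0.39  0.03]
green post top [658.8 -11.7 195.6] [ 0.65  0.19 -0.44 -1.38 -0.42]
yellow post top [ 663.8 -135.3  191.5] [ 0.38 -0.22 -0.41  0.05]
yellow post top [ 662.2 -135.8  195.6] [ 0.66  0.12 -0.47 -1.07 -0.35]
red grip top [398.3 258.  163. ] [ 0.04  0.01 -0.03 -0.07 -0.02]
yellow grip top [408.2  74.2 163.1] [ 0.09 -0.26 -0.2   0.35  0.12]
green grip top [ 378.8 -228.6  163.2] [ 0.33 -0.53 -0.46  0.54  0.19]
[6.62160230e+02 1.00424972e+01 4.96595112e-02] [-0.36 -0.37 -0.6   0.14 -0.01 -0.39  1.   -0.07]
scene (22, 290, 208) [667.4 297.4 208. ]
scene (22, -290, 208) [ 700.5 -279.5  208. ]
top (-140, 290, 12) [506.6 292.7  12. ]
top (-140, -290, 12) [ 536.5 -283.1   12. ]
hinge b [662.1 159.8 175. ]
hinge r [666.1  35.2 175. ]
hinge g [674.3 -89.7 175. ]
hinge y [ 680.  -214.9  175. ]
red bar yaw deg -0.0 82.0
yellow bar yaw deg -14.5 83.5
green bar yaw deg 18.4 84.3
```

```bash
cat >> h.py <<'E'
from scipy.spatial.transform import Rotation as Ro
def plan(*wps, start=None):
    """waypoints (x,y,z,yaw_deg) tool straight down; prints shift (cm) and turn (deg) of each from the one before"""
    s=read_state(); p=np.array(s["eef_pos"],float); R=Ro.from_euler("xyz",s["tool_rot"])
    if start is not None: p=np.array(start[:3],float); R=Ro.from_euler("xyz",[180,0,start[3]],degrees=True)
    for w in wps:
        R2=Ro.from_euler("xyz",[180,0,w[3]],degrees=True)
        t=R.inv().apply(np.array(w[:3])-p)/10; r=(R.inv()*R2).as_rotvec(degrees=True)
        print(w,"travel",t.round(2).tolist(),"turn",r.round(1).tolist(),"rows>=%.1f"%max(np.linalg.norm(t)/6.25,np.linalg.norm(r)/10.7)); p,R=np.array(w[:3],float),R2
E
python3 - <<'E'
from h import *
import cell
print([n for n in dir(cell) if not n.startswith('_')], getattr(cell,'grasp_offset',None))
plan((400,480,330,182.85),(560,250,330,182.85),(645,112,330,182.85),(645,112,225,182.85),start=(289,582.2,206.6,153.6))
E
```

```text
['MotionError', 'camera_model', 'finish_job', 'get_image', 'grasp_offset', 'read_state'] 18.700000000000003
(400, 480, 330, 182.85) travel [-14.49, -4.22, -12.34] turn [-0.0, 0.0, -29.3] rows>=3.1
(560, 250, 330, 182.85) travel [-14.84, -23.77, -0.0] turn [0.0, 0.0, 0.0] rows>=4.5
(645, 112, 330, 182.85) travel [-7.8, -14.21, -0.0] turn [0.0, 0.0, 0.0] rows>=2.6
(645, 112, 225, 182.85) travel [0.0, -0.0, 10.5] turn [0.0, 0.0, 0.0] rows>=1.7
```

```bash
python3 -m jog '{"angular": [[0,0,-10],[0,0,-20],[0,0,-29.3],[0,0,-29.3],[0,0,-29.3]], "travel": [[-3,0,-5],[-8,-2,-9],[-14.5,-4.2,-12.3],[-14.5,-4.2,-12.3],[-14.5,-4.2,-12.3]], "fingers": [0.6,0.6,0.6,0.6,0.6]}'
python3 -m jog '{"angular": [[0,0,0],[0,0,0],[0,0,0],[0,0,0],[0,0,0]], "travel": [[-3,-4.8,0],[-6,-9.6,0],[-9,-14.4,0],[-12,-19.2,0],[-14.8,-23.8,0]], "fingers": [0.6,0.6,0.6,0.6,0.6]}'
python3 -m jog '{"angular": [[0,0,0],[0,0,0],[0,0,0],[0,0,0],[0,0,0]], "travel": [[-2.6,-4.7,0],[-5.2,-9.4,0],[-7.8,-14.2,0],[-7.8,-14.2,0],[-7.8,-14.2,0]], "fingers": [0.65,0.65,0.65,0.65,0.65]}'
python3 -m jog '{"angular": [[0,0,0],[0,0,0],[0,0,0],[0,0,0]], "travel": [[0,0,5],[0,0,10.5],[0,0,10.5],[0,0,10.5]], "fingers": [0.65,0.65,0.65,0.65]}'
python3 - <<'E'
from h import *
for n in("scene","top"): cv2.imwrite(f"pics/{n}1.png",get_image(n)[:,:,::-1])
s=read_state(); print(s['qpos'],s['force'])
a=cv2.imread("pics/top1.png"); uv=proj('top',[645,112,196]).round().astype(int); b=cv2.imread("pics/scene1.png"); uw=proj('scene',[645,112,196]).round().astype(int)
c=lambda i,u:cv2.resize(i[u[1]-40:u[1]+40,u[0]-50:u[0]+50],None,fx=4,fy=4,interpolation=cv2.INTER_CUBIC)
cv2.imwrite("pics/c1.png",np.hstack([c(a,uv),c(b,uw)])); plan((645,112,225,182.85))
E
```

```text
clock: 0.72
eef_pos: [401.1, 479.3, 329.7]
tool_rot: [3.141, 0.0, -3.095]
force: [-1.1, 0.2, -0.2]
width: 33.9
clock: 1.35
eef_pos: [559.1, 251.1, 328.0]
tool_rot: [3.141, -0.003, -3.088]
force: [-0.4, -0.1, 0.2]
width: 34.2
clock: 1.98
eef_pos: [644.0, 115.2, 328.0]
tool_rot: [3.14, -0.003, -3.088]
force: [0.1, 0.5, 1.0]
width: 29.6
clock: 2.48
eef_pos: [645.9, 114.3, 226.5]
tool_rot: [3.14, 0.002, -3.089]
force: [-0.7, 0.4, 1.2]
width: 29.7
[-0.205099    0.61575056 -0.0188523   1.4766789   0.01223131  1.04430306
  1.39587052] [ 0.54280716 -0.08849785  0.28840947]
(645, 112, 225, 182.85) travel [0.18, -0.13, 0.25] turn [0.1, 0.3, 0.1] rows>=0.1
```

View pics/c1.png

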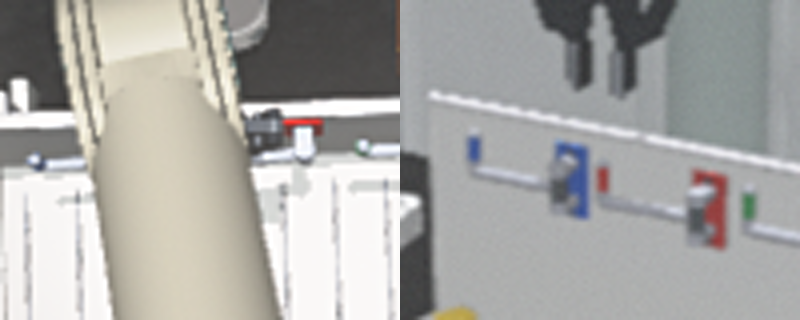

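```bash
python3 - <<'E'
from h import *
uw=proj('scene',[645,112,196]).round()
for P in([645.9,114.3,226],[645.9,114.3,231],[645.9,114.3,236],[645.5,112,196],[645.5,112,186]): print(P,((proj('scene',np.array(P))-uw+[50,40])*4+[400,0]).round(0))
E
```

```text
[645.9, 114.3, 226] [598. 122.]
[645.9, 114.3, 231] [598. 115.]
[645.9, 114.3, 236] [598. 109.]
[645.5, 112, 196] [600. 159.]
[645.5, 112, 186] [600. 171.]
```

The fingers at (600,92) in the right half are directly over the red post at (603,170). I'll descend, close, and check.

```bash
python3 -m jog '{"angular": [[0,0,0],[0,0,0],[0,0,0],[0,0,0],[0,0,0]], "travel": [[0,-0.2,1.5],[0,-0.2,3],[0,-0.2,4],[0,-0.2,4.8],[0,-0.2,5.3]], "fingers": [0.65,0.65,0.65,0.65,0.65]}'
python3 -m jog '{"angular": [[0,0,0],[0,0,0],[0,0,0],[0,0,0],[0,0,0]], "travel": [[0,0,0],[0,0,0],[0,0,0],[0,0,0],[0,0,0]], "fingers": [0.75,0.8,1,1,1]}'
python3 - <<'E'
from h import *
b=get_image("scene")[:,:,::-1]; uw=proj('scene',[645,112,196]).round().astype(int)
c=lambda i,u:cv2.resize(i[u[1]-40:u[1]+40,u[0]-50:u[0]+50],None,fx=5,fy=5,interpolation=cv2.INTER_CUBIC)
cv2.imwrite("pics/c2.png",c(b,uw))
# arc plan about red hinge, no tool rotation
H=np.array([660.9,35.0]);s=read_state();p=np.array(s['eef_pos'][:2]);d=p-H;print(p,np.hypot(*d)); a=np.arctan2(d[1],d[0])
e=np.arctan2(-.0496,-.9988)+2*np.pi; print(np.degrees([a,e])); z=s['eef_pos'][2]
plan(*[(*(H+80*np.array([np.cos(t),np.sin(t)])),z,182.85) for t in np.linspace(a,e,11)],start=(*p,z,182.85))
E
```

```text
clock: 3.2
eef_pos: [645.1, 110.0, 170.9]
tool_rot: [-3.142, -0.001, -3.091]
force: [-0.9, -0.0, 0.1]
width: 29.8
clock: 3.82
eef_pos: [645.3, 110.1, 171.8]
tool_rot: [3.142, 0.0, -3.091]
force: [-0.6, -0.8, 0.1]
width: 0.3
[645.25823554 110.09456729] 76.70631546428157
[101.76614121 182.84294957]
(np.float64(644.5865954376611), np.float64(113.31904513964315), np.float64(171.69414676205227), 182.85) travel [0.05, 0.33, 0.0] turn [0.0, 0.0, 0.0] rows>=0.1
(np.float64(633.7040075983012), np.float64(110.23548363163984), np.float64(171.69414676205227), 182.85) travel [1.1, -0.25, -0.0] turn [0.0, 0.0, 0.0] rows>=0.2
(np.float64(623.3650806911631), np.float64(105.64792872037442), np.float64(171.69414676205227), 182.85) travel [1.06, -0.41, -0.0] turn [0.0, 0.0, 0.0] rows>=0.2
(np.float64(613.7764948240169), np.float64(99.64808782886851), np.float64(171.69414676205227), 182.85) travel [0.99, -0.55, -0.0] turn [0.0, 0.0, 0.0] rows>=0.2
(np.float64(605.1299304273549), np.float64(92.35590065426862), np.float64(171.69414676205227), 182.85) travel [0.9, -0.69, -0.0] turn [0.0, 0.0, 0.0] rows>=0.
[... 268 characters left out ...]
avel [0.67, -0.91, -0.0] turn [0.0, 0.0, 0.0] rows>=0.2
(np.float64(586.4564119707886), np.float64(64.29423495053359), np.float64(171.69414676205227), 182.85) travel [0.54, -1.0, -0.0] turn [0.0, 0.0, 0.0] rows>=0.2
(np.float64(583.0690118433794), np.float64(53.502358837834336), np.float64(171.69414676205227), 182.85) travel [0.39, -1.06, -0.0] turn [0.0, 0.0, 0.0] rows>=0.2
(np.float64(581.2374904995778), np.float64(42.34061169761382), np.float64(171.69414676205227), 182.85) travel [0.24, -1.11, -0.0] turn [0.0, 0.0, 0.0] rows>=0.2
(np.float64(580.9984609295057), np.float64(31.032122208753997), np.float64(171.69414676205227), 182.85) travel [0.08, -1.13, -0.0] turn [0.0, 0.0, 0.0] rows>=0.2
```

View pics/c2.png

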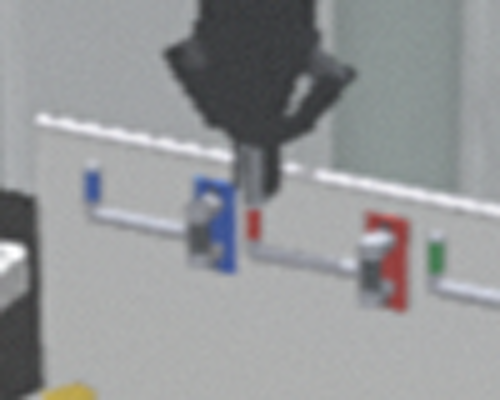

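```bash
python3 - <<'E'
from h import *
for P in([289,582,206.6],[289,582,220],[645,110,172],[645,110,192],[665,110,172]): print(P,proj('scene',P).round(1),proj('top',P).round(1))
a=cv2.imread("pics/scene0.png")[160:220,85:165]; b=cv2.imread("pics/top0.png")[310:370,80:160]
cv2.imwrite("pics/c3.png",cv2.resize(np.hstack([a,b]),None,fx=5,fy=5,interpolation=cv2.INTER_CUBIC))
E
```

```text
[289, 582, 206.6] [121.  215.4] [115.4 332. ]
[289, 582, 220] [120.4 211.2] [113.6 332.5]
[645, 110, 172] [314.5 222.1] [279.3 215.4]
[645, 110, 192] [314.5 216.1] [278.8 214.4]
[665, 110, 172] [318.1 220.2] [279.4 208.9]
```

View pics/c3.png

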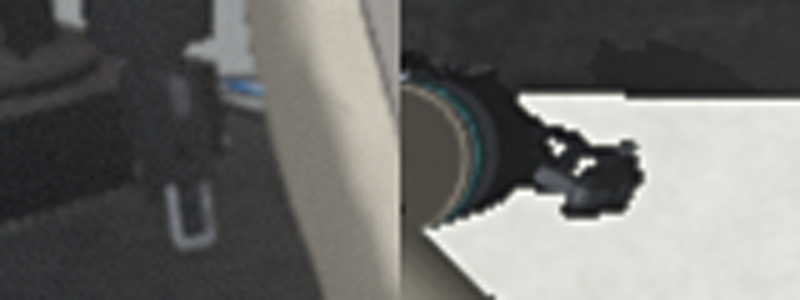

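```bash
for i in 1 ; do
python3 -m jog '{"angular": [[0,0,0],[0,0,0]], "travel": [[0,0.15,0.3],[0,0.15,0.3]], "fingers": [1,1]}'
python3 -m jog '{"angular": [[0,0,0],[0,0,0]], "travel": [[0,0,0.2],[0,0,0.2]], "fingers": [1,1]}'
python3 -m jog '{"angular": [[0,0,0],[0,0,0]], "travel": [[0,0,0.2],[0,0,0.2]], "fingers": [1,1]}'; done
python3 -c "
from h import *
s=read_state();print(s['torque'],s['tau'])
b=get_image('scene')[:,:,::-1];a=get_image('top')[:,:,::-1]
b=cv2.resize(b[170:250,260:380],None,fx=5,fy=5,interpolation=cv2.INTER_CUBIC);cv2.imwrite('pics/c4.png',b)"
```

```text
clock: 4.12
eef_pos: [647.0, 110.6, 170.6]
tool_rot: [-3.141, 0.004, -3.092]
force: [-0.4, -1.8, 8.0]
width: -0.2
clock: 4.38
eef_pos: [648.4, 110.8, 170.1]
tool_rot: [-3.141, 0.008, -3.092]
force: [-0.6, -2.7, 13.8]
width: -0.0
clock: 4.62
eef_pos: [649.8, 110.9, 169.7]
tool_rot: [3.142, 0.011, -3.092]
force: [-0.4, -1.5, 20.2]
width: -0.2
[-0.43560272 -0.09363147  0.02938352] [-1.48152083e+00 -4.46719515e+01 -9.27895457e-01 -1.26972824e+01
 -5.32608200e-01 -1.36372810e-01  1.29409146e-02]
```

View pics/c4.png

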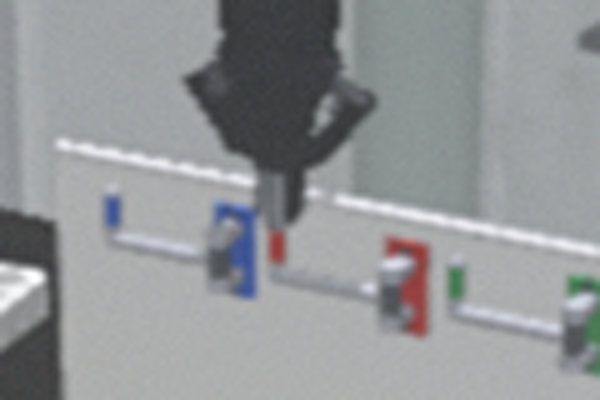

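The finger tips at (278,228) are pressing on top of the post at a TCP reading of 171. The real tips therefore sit about 25 mm higher than the reading implies, and I'll correct for that from here. Next: up, open, and go down deeper around the post.

```bash
python3 -m jog '{"angular": [[0,0,0],[0,0,0],[0,0,0],[0,0,0],[0,0,0]], "travel": [[0,0,-1.5],[0,0,-1.5],[0,0,-1.5],[0,0,-1.5],[0,0,-1.5]], "fingers": [1,1,0.65,0.65,0.65]}'
python3 -m jog '{"angular": [[0,0,0],[0,0,0],[0,0,0]], "travel": [[0,0,1],[0,0,2],[0,0,2.5]], "fingers": [0.65,0.65,0.65]}'
python3 -m jog '{"angular": [[0,0,0],[0,0,0],[0,0,0]], "travel": [[0,0,0.5],[0,0,0.9],[0,0,0.9]], "fingers": [0.65,0.65,0.65]}'
python3 -m jog '{"angular": [[0,0,0],[0,0,0]], "travel": [[0,0,0.4],[0,0,0.4]], "fingers": [0.65,0.65]}'
```

```text
clock: 5.35
eef_pos: [644.8, 111.6, 178.9]
tool_rot: [-3.141, -0.001, -3.091]
force: [-0.2, 0.9, 0.6]
width: 30.1
clock: 5.72
eef_pos: [644.4, 111.4, 153.2]
tool_rot: [-3.141, -0.002, -3.091]
force: [0.1, 0.7, 0.5]
width: 29.5
clock: 6.1
eef_pos: [645.0, 111.5, 145.3]
tool_rot: [-3.142, -0.001, -3.091]
force: [0.0, -0.4, -0.2]
width: 30.0
clock: 6.35
eef_pos: [645.0, 111.5, 141.4]
tool_rot: [-3.142, -0.0, -3.091]
force: [-0.4, -0.6, -0.3]
width: 29.9
```

```bash
python3 -m jog '{"angular": [[0,0,0],[0,0,0],[0,0,0],[0,0,0]], "travel": [[0,0,0],[0,0,0],[0,0,0],[0,0,0]], "fingers": [0.75,0.8,0.9,0.9]}'
```

```text
clock: 6.85
eef_pos: [645.1, 115.5, 141.9]
tool_rot: [3.137, 0.001, -3.089]
force: [-0.1, 5.7, 1.0]
width: 8.9
```

```bash
python3 -m jog '{"angular": [[0,0,0],[0,0,0],[0,0,0],[0,0,0],[0,0,0]], "travel": [[1.15,-0.05,0],[2.2,-0.45,0],[3.2,-1.0,0],[4.1,-1.7,0],[4.9,-2.5,0]], "fingers": [0.9,0.9,0.9,0.9,0.9]}'
python3 -m jog '{"angular": [[0,0,0],[0,0,0],[0,0,0],[0,0,0],[0,0,0]], "travel": [[0.65,-0.9,0],[1.2,-1.9,0],[1.6,-3.0,0],[1.85,-4.1,0],[1.9,-5.3,0]], "fingers": [0.9,0.9,0.9,0.9,0.9]}'
python3 -m jog '{"angular": [[0,0,0],[0,0,0]], "travel": [[0,-0.3,0],[0,-0.3,0]], "fingers": [0.9,0.9]}'
```

```text
clock: 7.48
eef_pos: [593.0, 91.8, 141.7]
tool_rot: [3.133, -0.006, -3.085]
force: [-9.8, 13.5, 6.3]
width: 8.8
clock: 8.1
eef_pos: [572.0, 31.1, 141.2]
tool_rot: [3.14, -0.017, -3.089]
force: [-17.5, 4.7, 12.4]
width: 9.3
clock: 8.35
eef_pos: [572.0, 31.4, 141.2]
tool_rot: [3.136, -0.017, -3.088]
force: [-18.0, 8.4, 14.1]
width: 8.9
```

```bash
python3 -m jog '{"angular": [[0,0,0],[0,0,0],[0,0,0],[0,0,0],[0,0,0]], "travel": [[0,0.3,0],[0,0.3,0],[0,0.3,-2],[0,0.3,-5],[0,0.3,-7]], "fingers": [0.65,0.65,0.65,0.65,0.65]}'
python3 - <<'E'
from h import *
s=read_state(); print(s['eef_pos'],s['tool_rot'],s['force'])
plan((659,-10,210,182.85),(659,-10,142,182.85))
E
```

```text
clock: 8.98
eef_pos: [582.2, 29.2, 213.0]
tool_rot: [-3.141, 0.002, -3.092]
force: [-0.3, 0.4, -0.6]
width: 29.7
[582.19353789  29.24394104 212.95332766] [-3.14084546e+00  2.05849322e-03 -3.09218479e+00] [-0.30530304  0.39902524 -0.55245316]
(659, -10, 210, 182.85) travel [-7.48, -4.3, 0.31] turn [-0.0, 0.1, -0.0] rows>=1.4
(659, -10, 142, 182.85) travel [0.0, -0.0, 6.8] turn [0.0, 0.0, 0.0] rows>=1.1
```

```bash
python3 -m jog '{"angular": [[0,0,0],[0,0,0],[0,0,0],[0,0,0]], "travel": [[-3.7,-2.2,0],[-7.5,-4.3,0.3],[-7.5,-4.3,0.3],[-7.5,-4.3,0.3]], "fingers": [0.65,0.65,0.65,0.65]}'
python3 -m jog '{"angular": [[0,0,0],[0,0,0],[0,0,0],[0,0,0]], "travel": [[0,0,2],[0,0,4],[0,0,6],[0,0,6.8]], "fingers": [0.65,0.65,0.65,0.65]}'
python3 -m jog '{"angular": [[0,0,0],[0,0,0],[0,0,0],[0,0,0]], "travel": [[0,0,0],[0,0,0],[0,0,0],[0,0,0]], "fingers": [0.75,0.8,0.9,0.9]}'
```

```text
clock: 9.48
eef_pos: [657.7, -9.2, 208.1]
tool_rot: [3.142, -0.001, -3.092]
force: [0.0, 0.4, 0.6]
width: 30.0
clock: 9.98
eef_pos: [656.8, -8.2, 139.7]
tool_rot: [3.141, -0.002, -3.09]
force: [-0.1, -0.1, 3.6]
width: 30.0
clock: 10.48
eef_pos: [658.6, -8.9, 141.3]
tool_rot: [3.142, 0.001, -3.091]
force: [-1.8, 0.3, 3.1]
width: 8.8
```

```bash
python3 -m jog '{"angular": [[0,0,0],[0,0,0],[0,0,0],[0,0,0],[0,0,0]], "travel": [[0.95,-0.1,0],[2.2,-0.4,0],[3.35,-0.85,0],[4.4,-1.5,0],[5.4,-2.35,0]], "fingers": [0.9,0.9,0.9,0.9,0.9]}'
python3 -m jog '{"angular": [[0,0,0],[0,0,0],[0,0,0],[0,0,0],[0,0,0]], "travel": [[0.8,-0.95,0],[1.45,-2.0,0],[1.95,-3.2,0],[2.25,-4.4,0],[2.35,-5.65,0]], "fingers": [0.9,0.9,0.9,0.9,0.9]}'
python3 -m jog '{"angular": [[0,0,0],[0,0,0],[0,0,0]], "travel": [[0,-0.3,0],[0,-0.5,0],[0,-0.5,0]], "fingers": [0.9,0.9,0.9]}'
python3 -m jog '{"angular": [[0,0,0],[0,0,0],[0,0,0],[0,0,0],[0,0,0]], "travel": [[0,0.3,0],[0,0.3,0],[0,0.3,-2],[0,0.3,-5],[0,0.3,-7]], "fingers": [0.65,0.65,0.65,0.65,0.65]}'
python3 - <<'E'
from h import *
s=read_state(); print(s['force'])
plan((665,-134,210,182.85),(665,-134,142,182.85))
E
```

```text
clock: 11.1
eef_pos: [603.2, -32.2, 141.1]
tool_rot: [3.138, -0.002, -3.089]
force: [-2.0, 6.0, 7.8]
width: 9.0
clock: 11.72
eef_pos: [580.3, -92.2, 140.4]
tool_rot: [3.14, -0.007, -3.09]
force: [-7.5, 2.6, 6.9]
width: 9.2
clock: 12.1
eef_pos: [580.1, -93.3, 140.3]
tool_rot: [3.135, -0.009, -3.089]
force: [-7.0, 9.1, 10.5]
width: 9.1
clock: 12.72
eef_pos: [584.8, -95.9, 211.4]
tool_rot: [-3.141, 0.0, -3.092]
force: [-0.2, 0.3, 0.4]
width: 30.3
[-0.20606038  0.25388676  0.39436841]
(665, -134, 210, 182.85) travel [-7.82, -4.2, 0.15] turn [-0.0, 0.0, -0.0] rows>=1.4
(665, -134, 142, 182.85) travel [0.0, -0.0, 6.8] turn [0.0, 0.0, 0.0] rows>=1.1
```

```bash
python3 -m jog '{"angular": [[0,0,0],[0,0,0],[0,0,0],[0,0,0]], "travel": [[-3.9,-2.1,0],[-7.7,-4.2,0.15],[-7.7,-4.2,0.15],[-7.7,-4.2,0.15]], "fingers": [0.65,0.65,0.65,0.65]}'
python3 -m jog '{"angular": [[0,0,0],[0,0,0],[0,0,0],[0,0,0]], "travel": [[0,0,2],[0,0,4],[0,0,6],[0,0,6.7]], "fingers": [0.65,0.65,0.65,0.65]}'
python3 -m jog '{"angular": [[0,0,0],[0,0,0],[0,0,0],[0,0,0]], "travel": [[0,0,0],[0,0,0],[0,0,0],[0,0,0]], "fingers": [0.75,0.8,0.9,0.9]}'
```

```text
clock: 13.22
eef_pos: [662.7, -132.9, 208.2]
tool_rot: [3.141, -0.003, -3.092]
force: [0.6, 0.0, 0.4]
width: 29.9
clock: 13.72
eef_pos: [662.1, -132.1, 141.1]
tool_rot: [3.141, -0.003, -3.09]
force: [-0.7, 0.2, 0.7]
width: 30.1
clock: 14.22
eef_pos: [664.6, -133.8, 143.1]
tool_rot: [-3.14, 0.002, -3.092]
force: [-1.2, -3.0, 2.7]
width: 9.0
```

```bash
python3 -m jog '{"angular": [[0,0,0],[0,0,0],[0,0,0],[0,0,0],[0,0,0]], "travel": [[0.95,-0.1,0],[2.2,-0.4,0],[3.35,-0.85,0],[4.4,-1.5,0],[5.4,-2.35,0]], "fingers": [0.9,0.9,0.9,0.9,0.9]}'
python3 -m jog '{"angular": [[0,0,0],[0,0,0],[0,0,0],[0,0,0],[0,0,0]], "travel": [[0.8,-0.95,0],[1.45,-2.0,0],[1.95,-3.2,0],[2.25,-4.4,0],[2.35,-5.65,0]], "fingers": [0.9,0.9,0.9,0.9,0.9]}'
python3 -m jog '{"angular": [[0,0,0],[0,0,0],[0,0,0]], "travel": [[0,-0.3,0],[0,-0.6,0],[0,-0.6,0]], "fingers": [0.9,0.9,0.9]}'
python3 -m jog '{"angular": [[0,0,0],[0,0,0],[0,0,0],[0,0,0],[0,0,0]], "travel": [[0,0.3,0],[0,0.3,0],[0,0.3,-2],[0,0.3,-5],[0,0.3,-9]], "fingers": [0.65,0.65,0.65,0.65,0.65]}'
python3 - <<'E'
from h import *
s=read_state(); print(s['qpos'])
# grasp orientation for green: bar yaw +18.4 -> tool yaw 198.4
plan((480,-228.6,230,198.4),(378.8,-228.6,230,198.4))
E
```

```text
clock: 14.85
eef_pos: [611.2, -158.0, 142.9]
tool_rot: [3.14, 0.002, -3.09]
force: [1.7, 1.4, 8.9]
width: 8.9
clock: 15.48
eef_pos: [586.9, -214.3, 142.1]
tool_rot: [3.137, -0.006, -3.09]
force: [-7.0, 2.4, 9.9]
width: 8.9
clock: 15.85
eef_pos: [586.7, -217.9, 142.0]
tool_rot: [3.134, -0.008, -3.089]
force: [-6.5, 6.7, 12.8]
width: 9.0
clock: 16.48
eef_pos: [589.2, -219.4, 231.3]
tool_rot: [3.14, -0.004, -3.091]
force: [0.6, -1.2, 0.5]
width: 30.2
[ 0.33696403  0.57472108 -0.04142269  1.54493229  0.02621792  1.02677698
  1.90947092]
(480, -228.6, 230, 198.4) travel [10.96, -0.37, 0.18] turn [0.1, -0.2, -15.5] rows>=1.8
(378.8, -228.6, 230, 198.4) travel [9.6, 3.19, 0.0] turn [0.0, 0.0, 0.0] rows>=1.6
```

```bash
cat >> h.py <<'E'
def blobs(n,img=None):
    """grip-coloured blobs (area>=12 px): colour -> [(u,v,area)]"""
    im=get_image(n)[:,:,::-1] if img is None else img
    h=cv2.cvtColor(np.ascontiguousarray(im),cv2.COLOR_BGR2HSV); out={}
    for c,(lo,hi) in dict(red=(0,6),yellow=(22,32),green=(55,80),blue=(105,125)).items():
        m=((h[...,0]>=lo)&(h[...,0]<=hi)&(h[...,1]>140)&(h[...,2]>80)).astype(np.uint8)
        N,_,st,ce=cv2.connectedComponentsWithStats(m)
        out[c]=[(*ce[i].round(1),int(st[i,4])) for i in range(1,N) if 12<=st[i,4]<400 and 150<ce[i][1]<330 and 200<ce[i][0]<450]
    return out
E
python3 - <<'E'
from h import *
for n in("scene","top"):
    a=cv2.imread(f"pics/{n}0.png"); print(n,'old',blobs(n,a)); im=get_image(n)[:,:,::-1]; cv2.imwrite(f"pics/{n}5.png",im); print(n,'new',blobs(n,im))
E
```

```text
scene old {'red': [(np.float64(224.6), np.float64(245.4), 43)], 'yellow': [(np.float64(418.5), np.float64(244.1), 13), (np.float64(276.8), np.float64(258.3), 45)], 'green': [], 'blue': [(np.float64(440.2), np.float64(247.6), 14)]}
scene new {'red': [(np.float64(225.3), np.float64(245.3), 65)], 'yellow': [(np.float64(418.6), np.float64(245.4), 19), (np.float64(277.0), np.float64(255.0), 29), (np.float64(277.0), np.float64(263.9), 18)], 'green': [], 'blue': [(np.float64(440.2), np.float64(247.7), 15)]}
top old {'red': [(np.float64(229.1), np.float64(295.6), 39)], 'yellow': [(np.float64(383.9), np.float64(201.1), 18), (np.float64(289.6), np.float64(293.5), 42)], 'green': [(np.float64(338.5), np.float64(171.7), 43), (np.float64(388.7), np.float64(304.3), 41)], 'blue': [(np.float64(247.4), np.float64(160.8), 132), (np.float64(382.5), np.float64(160.8), 121)]}
top new {'red': [(np.float64(229.1), np.float64(295.9), 36)], 'yellow': [(np.float64(383.9), np.float64(201.1), 18), (np.float64(289.7), np.float64(293.5), 41)], 'green': [(np.float64(338.5), np.float64(171.7), 43)], 'blue': [(np.float64(247.4), np.float64(160.8), 132), (np.float64(382.5), np.float64(160.8), 121)]}
```

```bash
python3 -c "
import cv2
a=cv2.imread('pics/scene5.png')[195:355,210:450]; cv2.imwrite('pics/s5c.png',cv2.resize(a,None,fx=3.3333,fy=3.3333,interpolation=cv2.INTER_CUBIC))"
```

```text
(no output)
```

View pics/s5c.png

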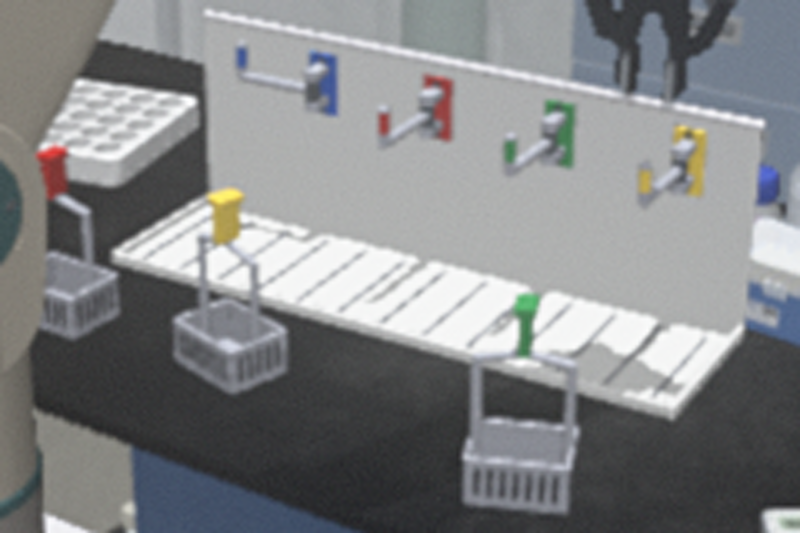

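The red, green and yellow hooks point straight out (380,120 / 510,150 / 645,180). Blue is still folded (270,75) and the baskets haven't moved. I'll start with green.

```bash
python3 -m jog '{"angular": [[0,0,-5],[0,0,-10],[0,0,-15.5],[0,0,-15.5]], "travel": [[5,-0.2,0],[11,-0.4,0.2],[11,-0.4,0.2],[11,-0.4,0.2]], "fingers": [0.5,0.5,0.5,0.5]}'
python3 -m jog '{"angular": [[0,0,0],[0,0,0],[0,0,0],[0,0,0]], "travel": [[4.8,1.6,0],[9.6,3.2,0],[9.6,3.2,0],[9.6,3.2,0]], "fingers": [0.5,0.5,0.5,0.5]}'
python3 -m jog '{"angular": [[0,0,0],[0,0,0],[0,0,0],[0,0,0]], "travel": [[0,0,3],[0,0,7],[0,0,7],[0,0,7]], "fingers": [0.5,0.5,0.5,0.5]}'
python3 - <<'E'
from h import *
im=get_image("scene")[:,:,::-1]; cv2.imwrite("pics/scene6.png",im); 
uv=proj('scene',[378.8,-228.6,150]).round().astype(int); print(uv)
cv2.imwrite("pics/c6.png",cv2.resize(im[uv[1]-60:uv[1]+60,uv[0]-60:uv[0]+60],None,fx=5,fy=5,interpolation=cv2.INTER_CUBIC))
plan((378.8,-228.6,106,198.4)); print(read_state()['qpos'].round(2))
E
```

```text
clock: 17.08
eef_pos: [480.3, -229.3, 229.6]
tool_rot: [3.141, -0.001, -2.822]
force: [-0.0, 0.8, -0.5]
width: 42.7
clock: 17.58
eef_pos: [381.5, -229.3, 230.2]
tool_rot: [-3.141, 0.001, -2.821]
force: [-0.2, 0.3, 0.1]
width: 42.8
clock: 18.08
eef_pos: [381.6, -229.3, 160.8]
tool_rot: [-3.141, 0.001, -2.82]
force: [0.6, 0.2, 0.9]
width: 42.7
[367 289]
(378.8, -228.6, 106, 198.4) travel [0.25, 0.19, 5.52] turn [-0.1, 0.1, 0.0] rows>=0.9
[ 0.56  0.41 -0.11  2.12  0.07  0.61  2.29]
```

View pics/c6.png

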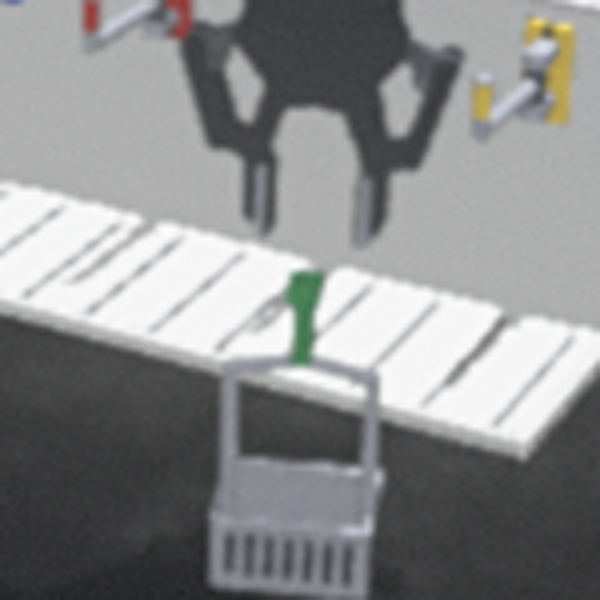

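```bash
python3 -m jog '{"angular": [[0,0,0],[0,0,0],[0,0,0],[0,0,0]], "travel": [[0.25,0.1,2],[0.25,0.1,4],[0.25,0.1,5.2],[0.25,0.1,5.2]], "fingers": [0.5,0.5,0.5,0.5]}'
python3 -m jog '{"angular": [[0,0,0],[0,0,0],[0,0,0],[0,0,0],[0,0,0]], "travel": [[0,0,0],[0,0,0],[0,0,0],[0,0,0],[0,0,0]], "fingers": [0.6,0.75,0.9,0.95,0.95]}'
```

```text
clock: 18.62
eef_pos: [377.6, -229.0, 108.2]
tool_rot: [-3.142, 0.0, -2.82]
force: [0.8, -0.4, 0.7]
width: 43.0
clock: 19.25
eef_pos: [378.3, -229.0, 108.7]
tool_rot: [-3.14, 0.002, -2.82]
force: [1.1, 0.5, 6.2]
width: 17.2
```

```bash
python3 -m jog '{"angular": [[0,0,0],[0,0,0],[0,0,0],[0,0,0],[0,0,0]], "travel": [[0,0,0],[0,0,0],[0,0,0.4],[0,0,0.8],[0,0,0.8]], "fingers": [0.6,0.6,0.6,0.6,0.6]}'
python3 -m jog '{"angular": [[0,0,0],[0,0,0],[0,0,0],[0,0,0],[0,0,0]], "travel": [[0,0,0],[0,0,0],[0,0,0],[0,0,0],[0,0,0]], "fingers": [0.75,0.9,0.95,0.95,0.95]}'
```

```text
clock: 19.88
eef_pos: [376.9, -228.8, 99.6]
tool_rot: [3.141, -0.001, -2.821]
force: [-0.6, -0.2, 0.0]
width: 34.1
clock: 20.5
eef_pos: [377.3, -229.0, 100.1]
tool_rot: [-3.142, 0.0, -2.821]
force: [-0.8, 1.3, 0.1]
width: 17.0
```

```bash
python3 -m jog '{"angular": [[0,0,0],[0,0,0],[0,0,0],[0,0,0],[0,0,0]], "travel": [[0,0,0],[0,0,0],[0,0,0.4],[0,0,0.7],[0,0,0.7]], "fingers": [0.6,0.6,0.6,0.6,0.6]}'
python3 -m jog '{"angular": [[0,0,0],[0,0,0],[0,0,0],[0,0,0],[0,0,0]], "travel": [[0,0,0],[0,0,0],[0,0,0],[0,0,0],[0,0,0]], "fingers": [0.75,0.9,0.95,0.95,0.95]}'
python3 - <<'E'
from h import *
im=get_image("scene")[:,:,::-1]; cv2.imwrite("pics/scene7.png",im); 
cv2.imwrite("pics/c7.png",cv2.resize(im[239:329,317:417],None,fx=6,fy=6,interpolation=cv2.INTER_CUBIC))
E
```

```text
clock: 21.12
eef_pos: [377.3, -229.0, 93.5]
tool_rot: [-3.141, 0.0, -2.821]
force: [-1.5, 0.5, 10.1]
width: 33.9
clock: 21.75
eef_pos: [378.2, -228.7, 95.5]
tool_rot: [-3.14, 0.002, -2.82]
force: [-4.5, 3.8, 35.4]
width: 16.1
```

View pics/c7.png

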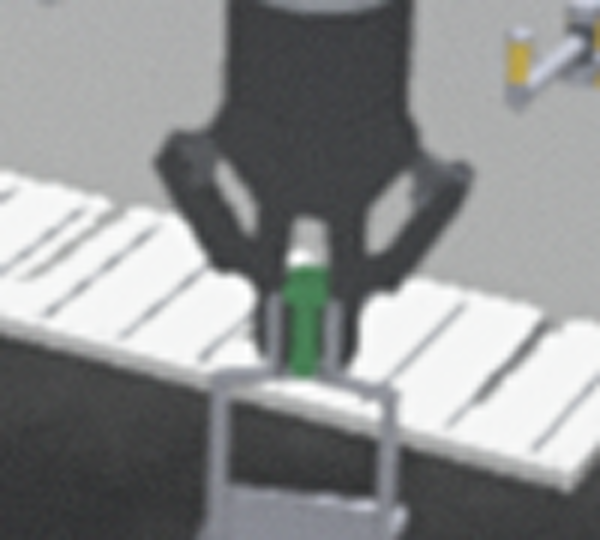

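The tips rest on the bar at TCP 95, and the tab sits between the pads with its head just inside their upper edge. I'll reopen, come up a little, grip again, then lift.

```bash
python3 -m jog '{"angular": [[0,0,0],[0,0,0],[0,0,0],[0,0,0],[0,0,0]], "travel": [[0,0,0],[0,0,-0.6],[0,0,-0.6],[0,0,-0.6],[0,0,-0.6]], "fingers": [0.6,0.6,0.6,0.6,0.6]}'
python3 -m jog '{"angular": [[0,0,0],[0,0,0],[0,0,0],[0,0,0],[0,0,0]], "travel": [[0,0,0],[0,0,0],[0,0,0],[0,0,0],[0,0,0]], "fingers": [0.75,0.9,0.95,0.95,0.95]}'
python3 -m jog '{"angular": [[0,0,0],[0,0,0],[0,0,0],[0,0,0],[0,0,0]], "travel": [[0,0,-1],[0,0,-3],[0,0,-6],[0,0,-9.5],[0,0,-9.5]], "fingers": [0.95,0.95,0.95,0.95,0.95]}'
python3 - <<'E'
from h import *
s=read_state(); print(s['force'])
plan((480,-150,194,190),(500,-97,194,182.85),(620,-91.3,194,182.85))
E
```

```text
clock: 22.42
eef_pos: [377.0, -228.7, 98.7]
tool_rot: [3.141, -0.001, -2.82]
force: [0.2, -1.1, 0.1]
width: 34.4
clock: 23.05
eef_pos: [377.2, -228.9, 99.0]
tool_rot: [3.141, -0.0, -2.821]
force: [0.0, -0.1, -0.9]
width: 17.0
clock: 23.68
eef_pos: [379.1, -230.0, 196.7]
tool_rot: [-3.137, 0.004, -2.821]
force: [-0.3, 0.2, -1.3]
width: 17.0
[-0.32543415  0.16638641 -1.29282705]
(480, -150, 194, 190) travel [-12.1, 4.41, 0.31] turn [-0.3, 0.3, 8.4] rows>=2.1
(500, -97, 194, 182.85) travel [-2.89, 4.87, 0.0] turn [0.0, -0.0, 7.2] rows>=0.9
(620, -91.3, 194, 182.85) travel [-12.01, -0.03, -0.0] turn [0.0, 0.0, 0.0] rows>=1.9
```

```bash
python3 -m jog '{"angular": [[0,0,2],[0,0,4],[0,0,6],[0,0,8.4],[0,0,8.4]], "travel": [[-3,1.1,0],[-6,2.2,0],[-9,3.3,0.1],[-12.1,4.4,0.1],[-12.1,4.4,0.1]], "fingers": [0.95,0.95,0.95,0.95,0.95]}'
python3 -m jog '{"angular": [[0,0,3],[0,0,7.2],[0,0,7.2],[0,0,7.2]], "travel": [[-1.5,2.5,0],[-2.9,4.9,0],[-2.9,4.9,0],[-2.9,4.9,0]], "fingers": [0.95,0.95,0.95,0.95]}'
python3 - <<'E'
from h import *
im=get_image("scene")[:,:,::-1]; cv2.imwrite("pics/scene8.png",im); 
cv2.imwrite("pics/c8.png",cv2.resize(im[170:330,290:450],None,fx=3.7,fy=3.7,interpolation=cv2.INTER_CUBIC))
print(read_state()['width'],read_state()['force']);plan((620,-91.3,194,182.85))
E
```

```text
clock: 24.3
eef_pos: [479.8, -146.4, 192.2]
tool_rot: [3.14, 0.0, -2.963]
force: [-0.5, -0.1, -2.4]
width: 16.4
clock: 24.8
eef_pos: [497.1, -96.9, 192.6]
tool_rot: [-3.141, -0.002, -3.093]
force: [0.0, -0.7, -2.1]
width: 16.8
17.01984693070827 [ 0.43583508  0.25420378 -1.13748408]
(620, -91.3, 194, 182.85) travel [-12.29, 0.0, -0.14] turn [-0.0, -0.1, -0.1] rows>=2.0
```

View pics/c8.png

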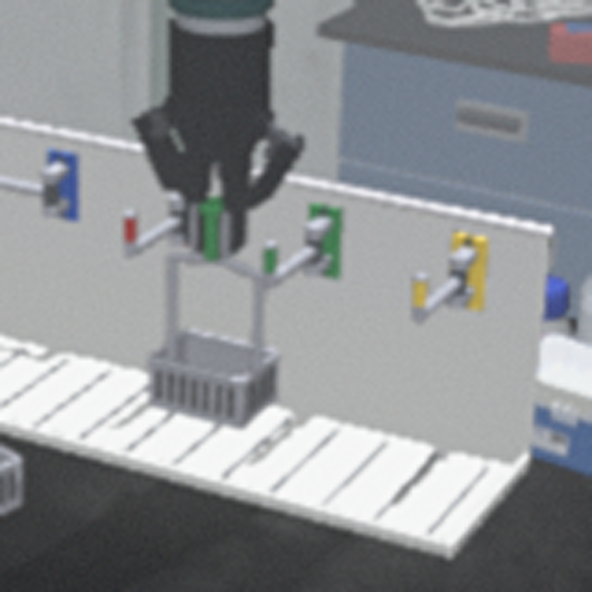

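```bash
python3 -c "
from h import *
for z in (200,205,210,215): print(z,proj('scene',[497,-97,z]).round(1))"
python3 -m jog '{"angular": [[0,0,0],[0,0,0],[0,0,0],[0,0,0],[0,0,0]], "travel": [[-2,0,-0.3],[-5,0,-0.4],[-8,0,-0.4],[-8,0,-0.4],[-8,0,-0.4]], "fingers": [0.95,0.95,0.95,0.95,0.95]}'
python3 -m jog '{"angular": [[0,0,0],[0,0,0],[0,0,0],[0,0,0]], "travel": [[-2,0,0],[-4.3,0,0],[-4.3,0,0],[-4.3,0,0]], "fingers": [0.95,0.95,0.95,0.95]}'
python3 -m jog '{"angular": [[0,0,0],[0,0,0],[0,0,0],[0,0,0]], "travel": [[0,0,1.5],[0,0,3],[0,0,4],[0,0,4]], "fingers": [0.95,0.95,0.95,0.95]}'
python3 -m jog '{"angular": [[0,0,0],[0,0,0]], "travel": [[0,0,0.5],[0,0,0.5]], "fingers": [0.95,0.95]}'
```

```text
200 [347.  243.7]
205 [347.1 242. ]
210 [347.1 240.3]
215 [347.1 238.6]
clock: 25.48
eef_pos: [576.7, -93.0, 196.6]
tool_rot: [-3.141, -0.002, -3.094]
force: [0.8, -0.2, -1.0]
width: 16.7
clock: 25.98
eef_pos: [619.3, -90.3, 196.8]
tool_rot: [-3.141, -0.002, -3.093]
force: [0.2, -0.6, -1.4]
width: 17.0
clock: 26.48
eef_pos: [620.1, -89.6, 155.6]
tool_rot: [3.141, -0.003, -3.093]
force: [0.1, 0.3, -1.1]
width: 17.1
clock: 26.72
eef_pos: [621.1, -89.7, 152.0]
tool_rot: [3.142, -0.0, -3.093]
force: [0.9, -0.4, -1.9]
width: 17.1
```

```bash
python3 -m jog '{"angular": [[0,0,0],[0,0,0]], "travel": [[0,0,0.3],[0,0,0.3]], "fingers": [0.95,0.95]}'
python3 -m jog '{"angular": [[0,0,0],[0,0,0]], "travel": [[0,0,0.3],[0,0,0.3]], "fingers": [0.95,0.95]}'
```

```text
clock: 26.98
eef_pos: [621.5, -89.8, 149.3]
tool_rot: [-3.141, 0.001, -3.093]
force: [0.5, -0.5, -1.9]
width: 16.6
clock: 27.22
eef_pos: [622.2, -89.8, 148.5]
tool_rot: [-3.141, 0.003, -3.093]
force: [-3.0, 0.8, 11.1]
width: 17.3
```

```bash
python3 -m jog '{"angular": [[0,0,0],[0,0,0],[0,0,0],[0,0,0],[0,0,0]], "travel": [[0,0,-0.3],[0,0,-0.3],[0,0,-0.3],[0,0,-0.3],[0,0,-0.3]], "fingers": [0.95,0.75,0.65,0.6,0.6]}'
python3 -m jog '{"angular": [[0,0,0],[0,0,0],[0,0,0],[0,0,0]], "travel": [[0,0,-2],[0,0,-5],[0,0,-9],[0,0,-9]], "fingers": [0.6,0.6,0.6,0.6]}'
python3 - <<'E'
from h import *
print(blobs("top"), blobs("scene"))
s=read_state(); print(s['eef_pos'])
plan((480,-20,250,175),(408,74.2,240,165.5),(408,74.2,150,165.5))
E
```

```text
clock: 27.85
eef_pos: [621.1, -89.7, 148.9]
tool_rot: [3.141, -0.0, -3.093]
force: [-0.3, -0.5, 0.3]
width: 34.4
clock: 28.35
eef_pos: [623.5, -90.0, 242.5]
tool_rot: [-3.141, 0.007, -3.093]
force: [-0.0, -1.1, 0.4]
width: 34.6
{'red': [(np.float64(229.1), np.float64(295.9), 36)], 'yellow': [(np.float64(385.5), np.float64(200.7), 13), (np.float64(289.7), np.float64(293.5), 41)], 'green': [(np.float64(338.5), np.float64(171.7), 43)], 'blue': [(np.float64(247.4), np.float64(160.7), 131), (np.float64(382.5), np.float64(160.8), 121)]} {'red': [(np.float64(226.4), np.float64(244.9), 37)], 'yellow': [(np.float64(418.4), np.float64(244.3), 12), (np.float64(277.0), np.float64(255.0), 27), (np.float64(277.0), np.float64(264.1), 18)], 'green': [], 'blue': [(np.float64(440.1), np.float64(247.6), 14)]}
[620.97033145 -89.70651466 239.07405809]
(480, -20, 250, 175) travel [13.74, 7.65, -1.09] turn [0.0, 0.0, 7.8] rows>=2.5
(408, 74.2, 240, 165.5) travel [7.99, 8.76, 1.0] turn [0.0, -0.0, 9.5] rows>=1.9
(408, 74.2, 150, 165.5) travel [0.0, -0.0, 9.0] turn [0.0, 0.0, 0.0] rows>=1.4
```

```bash
python3 -m jog '{"angular": [[0,0,2],[0,0,5],[0,0,7.8],[0,0,7.8],[0,0,7.8]], "travel": [[4.5,2.5,-1],[9,5,-1],[13.7,7.6,-1],[13.7,7.6,-1],[13.7,7.6,-1]], "fingers": [0.5,0.5,0.5,0.5,0.5]}'
python3 -m jog '{"angular": [[0,0,4],[0,0,9.5],[0,0,9.5],[0,0,9.5],[0,0,9.5]], "travel": [[4,4.4,0],[8,8.8,1],[8,8.8,1],[8,8.8,1],[8,8.8,1]], "fingers": [0.5,0.5,0.5,0.5,0.5]}'
python3 - <<'E'
from h import *
im=get_image("scene")[:,:,::-1]; cv2.imwrite("pics/scene9.png",im); 
a=cv2.resize(im[190:310,240:400],None,fx=5,fy=5,interpolation=cv2.INTER_CUBIC); cv2.imwrite("pics/c9.png",a)
print(read_state()['qpos'].round(2)); plan((408,74.2,100,165.5))
E
```

```text
clock: 29.08
eef_pos: [481.0, -20.7, 248.7]
tool_rot: [-3.141, -0.0, 3.055]
force: [-0.2, -0.5, 0.8]
width: 42.5
clock: 29.7
eef_pos: [410.0, 73.0, 239.1]
tool_rot: [-3.141, 0.001, 2.886]
force: [0.1, -0.2, 0.5]
width: 42.8
[-0.21  0.25 -0.04  2.08  0.01  0.81  1.06]
(408, 74.2, 100, 165.5) travel [0.21, 0.08, 13.9] turn [-0.0, 0.0, -0.1] rows>=2.2
```

View pics/c9.png

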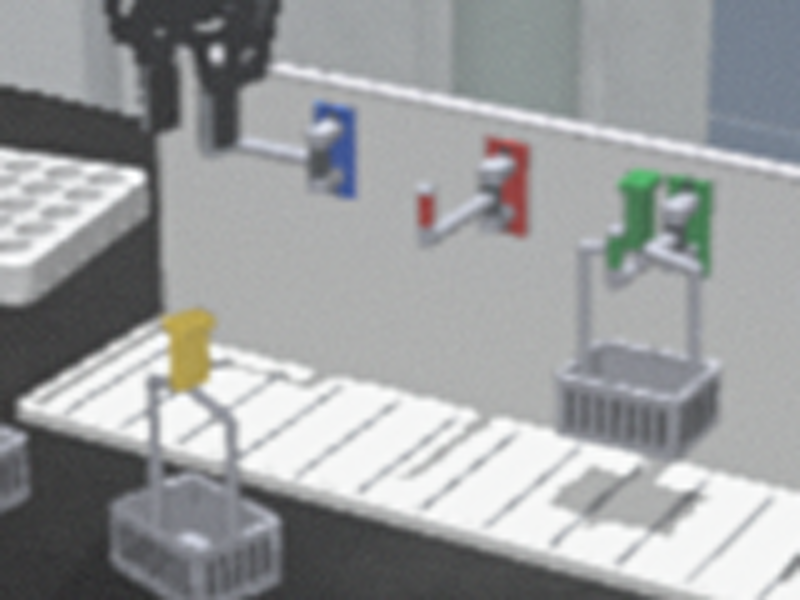

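The green basket hangs freely on its hook (635,250). The gripper (190,130) is above the yellow basket's grip (188,350). I'll descend onto it.

```bash
python3 -m jog '{"angular": [[0,0,0],[0,0,0],[0,0,0],[0,0,0],[0,0,0]], "travel": [[0.2,0.1,4],[0.2,0.1,8],[0.2,0.1,11],[0.2,0.1,12],[0.2,0.1,12.5]], "fingers": [0.5,0.5,0.5,0.5,0.5]}'
python3 -m jog '{"angular": [[0,0,0],[0,0,0],[0,0,0]], "travel": [[0,0,0.8],[0,0,1.4],[0,0,1.4]], "fingers": [0.5,0.5,0.5]}'
python3 -m jog '{"angular": [[0,0,0],[0,0,0],[0,0,0],[0,0,0],[0,0,0]], "travel": [[0,0,0],[0,0,0],[0,0,0],[0,0,0],[0,0,0]], "fingers": [0.75,0.9,0.95,0.95,0.95]}'
```

```text
clock: 30.38
eef_pos: [407.5, 75.2, 114.0]
tool_rot: [3.142, 0.0, 2.887]
force: [-0.1, -1.3, 0.5]
width: 42.8
clock: 30.75
eef_pos: [406.8, 75.6, 100.0]
tool_rot: [-3.142, -0.0, 2.889]
force: [-0.9, -0.1, -0.7]
width: 42.7
clock: 31.38
eef_pos: [407.2, 75.9, 100.4]
tool_rot: [3.141, 0.001, 2.889]
force: [-0.5, 1.8, 5.7]
width: 16.9
```

```bash
python3 -m jog '{"angular": [[0,0,0],[0,0,0],[0,0,0],[0,0,0],[0,0,0]], "travel": [[0,0,-1],[0,0,-3],[0,0,-6],[0,0,-9.7],[0,0,-9.7]], "fingers": [0.95,0.95,0.95,0.95,0.95]}'
python3 - <<'E'
from h import *
plan((480,-20,198,175),(500,-140,198,182.85),(505,-222,198,182.85),(626.7,-215.9,198,182.85))
E
```

```text
clock: 32.0
eef_pos: [408.5, 75.7, 199.3]
tool_rot: [3.139, 0.005, 2.888]
force: [-0.6, -0.6, -1.8]
width: 17.0
(480, -20, 198, 175) travel [-9.32, -7.47, 0.16] turn [0.1, 0.3, -9.5] rows>=1.9
(500, -140, 198, 182.85) travel [-3.04, -11.78, -0.0] turn [0.0, 0.0, -7.8] rows>=1.9
(505, -222, 198, 182.85) travel [-0.09, -8.21, -0.0] turn [0.0, 0.0, 0.0] rows>=1.3
(626.7, -215.9, 198, 182.85) travel [-12.19, 0.0, 0.0] turn [0.0, 0.0, 0.0] rows>=1.9
```

```bash
python3 -m jog '{"angular": [[0,0,-2],[0,0,-5],[0,0,-7.5],[0,0,-9.5],[0,0,-9.5]], "travel": [[-2.3,-1.9,0],[-4.7,-3.7,0],[-7,-5.6,0],[-9.3,-7.5,0],[-9.3,-7.5,0]], "fingers": [0.95,0.95,0.95,0.95,0.95]}'
python3 -m jog '{"angular": [[0,0,-2],[0,0,-4],[0,0,-6],[0,0,-7.8],[0,0,-7.8]], "travel": [[-0.8,-3,0],[-1.6,-6,0],[-2.3,-9,0],[-3,-11.8,0],[-3,-11.8,0]], "fingers": [0.95,0.95,0.95,0.95,0.95]}'
python3 -m jog '{"angular": [[0,0,0],[0,0,0],[0,0,0],[0,0,0],[0,0,0]], "travel": [[0,-3,0],[0,-6,0],[-0.1,-8.2,0],[-0.1,-8.2,0],[-0.1,-8.2,0]], "fingers": [0.95,0.95,0.95,0.95,0.95]}'
python3 - <<'E'
from h import *
plan((626.7,-215.9,198,182.85))
E
```

```text
clock: 32.62
eef_pos: [478.2, -22.8, 195.8]
tool_rot: [-3.14, -0.002, 3.05]
force: [-1.3, -0.0, -1.5]
width: 17.1
clock: 33.25
eef_pos: [496.5, -142.3, 196.0]
tool_rot: [-3.141, -0.002, -3.097]
force: [-0.6, 1.3, -1.4]
width: 16.6
clock: 33.88
eef_pos: [502.6, -220.4, 196.8]
tool_rot: [3.14, -0.001, -3.091]
force: [-0.1, 0.9, -3.1]
width: 16.8
(626.7, -215.9, 198, 182.85) travel [-12.42, -0.18, -0.13] turn [0.1, -0.0, 0.0] rows>=2.0
```

```bash
python3 -m jog '{"angular": [[0,0,0],[0,0,0],[0,0,0],[0,0,0],[0,0,0]], "travel": [[-2,-0.1,-0.1],[-5,-0.1,-0.1],[-8,-0.1,-0.1],[-8,-0.1,-0.1],[-8,-0.1,-0.1]], "fingers": [0.95,0.95,0.95,0.95,0.95]}'
python3 -m jog '{"angular": [[0,0,0],[0,0,0],[0,0,0],[0,0,0]], "travel": [[-2,0,0],[-4.4,0,0],[-4.4,0,0],[-4.4,0,0]], "fingers": [0.95,0.95,0.95,0.95]}'
python3 -m jog '{"angular": [[0,0,0],[0,0,0],[0,0,0],[0,0,0]], "travel": [[0,0,1.5],[0,0,3],[0,0,4.5],[0,0,4.5]], "fingers": [0.95,0.95,0.95,0.95]}'
python3 -m jog '{"angular": [[0,0,0],[0,0,0]], "travel": [[0,0,0.3],[0,0,0.3]], "fingers": [0.95,0.95]}'
```

```text
clock: 34.5
eef_pos: [581.8, -218.1, 197.7]
tool_rot: [3.141, -0.002, -3.091]
force: [0.1, -0.2, -2.1]
width: 16.9
clock: 35.0
eef_pos: [625.0, -217.3, 197.9]
tool_rot: [3.141, -0.002, -3.093]
force: [-1.3, -0.2, -1.6]
width: 16.9
clock: 35.5
eef_pos: [625.8, -217.1, 151.6]
tool_rot: [3.141, -0.002, -3.093]
force: [-0.5, 0.4, -1.2]
width: 17.3
clock: 35.75
eef_pos: [626.8, -217.3, 150.5]
tool_rot: [-3.141, 0.001, -3.093]
force: [-1.0, 0.1, -0.4]
width: 17.0
```

```bash
python3 -m jog '{"angular": [[0,0,0],[0,0,0]], "travel": [[0,0,0.3],[0,0,0.3]], "fingers": [0.95,0.95]}'
python3 -m jog '{"angular": [[0,0,0],[0,0,0]], "travel": [[0,0,0.2],[0,0,0.2]], "fingers": [0.95,0.95]}'
```

```text
clock: 36.0
eef_pos: [627.5, -217.6, 149.8]
tool_rot: [-3.141, 0.003, -3.093]
force: [-3.5, 0.6, 12.5]
width: 16.9
clock: 36.25
eef_pos: [628.0, -217.8, 149.5]
tool_rot: [-3.14, 0.004, -3.093]
force: [-5.6, 1.2, 21.2]
width: 16.7
```

```bash
python3 -m jog '{"angular": [[0,0,0],[0,0,0],[0,0,0],[0,0,0],[0,0,0]], "travel": [[0,0,-0.5],[0,0,-0.5],[0,0,-0.5],[0,0,-0.5],[0,0,-0.5]], "fingers": [0.95,0.75,0.65,0.6,0.6]}'
python3 -m jog '{"angular": [[0,0,0],[0,0,0],[0,0,0],[0,0,0]], "travel": [[0,0,-2],[0,0,-5],[0,0,-9],[0,0,-9]], "fingers": [0.6,0.6,0.6,0.6]}'
python3 - <<'E'
from h import *
print(blobs("top")['red'], blobs("scene")['red'])
plan((500,-20,245,180),(450,120,245,180),(398.3,258,240,180),start=(627,-218,243,182.85))
E
```

```text
clock: 36.88
eef_pos: [626.5, -217.2, 149.7]
tool_rot: [3.141, -0.001, -3.093]
force: [0.1, 0.4, -0.4]
width: 34.3
clock: 37.38
eef_pos: [628.9, -218.0, 243.7]
tool_rot: [-3.139, 0.007, -3.093]
force: [0.1, 0.6, 0.1]
width: 34.0
[(np.float64(229.1), np.float64(295.9), 36)] [(np.float64(225.4), np.float64(245.3), 62)]
(500, -20, 245, 180) travel [11.7, 20.41, -0.2] turn [0.0, -0.0, 2.9] rows>=3.8
(450, 120, 245, 180) travel [5.0, 14.0, 0.0] turn [0.0, 0.0, 0.0] rows>=2.4
(398.3, 258, 240, 180) travel [5.17, 13.8, 0.5] turn [0.0, 0.0, 0.0] rows>=2.4
```

```bash
python3 -m jog '{"angular": [[0,0,0],[0,0,1],[0,0,2],[0,0,2.9],[0,0,2.9]], "travel": [[3,5,-0.2],[6,10,-0.2],[9,15,-0.2],[11.7,20.4,-0.2],[11.7,20.4,-0.2]], "fingers": [0.5,0.5,0.5,0.5,0.5]}'
python3 -m jog '{"angular": [[0,0,0],[0,0,0],[0,0,0],[0,0,0]], "travel": [[1.7,4.7,0],[3.4,9.4,0],[5,14,0],[5,14,0]], "fingers": [0.5,0.5,0.5,0.5]}'
python3 -m jog '{"angular": [[0,0,0],[0,0,0],[0,0,0],[0,0,0],[0,0,0]], "travel": [[1.7,4.6,0],[3.4,9.2,0],[5.2,13.8,0.5],[5.2,13.8,0.5],[5.2,13.8,0.5]], "fingers": [0.5,0.5,0.5,0.5,0.5]}'
python3 - <<'E'
from h import *
im=get_image("scene")[:,:,::-1]; cv2.imwrite("pics/scene10.png",im); 
cv2.imwrite("pics/c10.png",cv2.resize(im[180:330,200:440],None,fx=3.3333,fy=3.3333,interpolation=cv2.INTER_CUBIC))
print(read_state()['qpos'].round(2)); plan((398.3,258,100,180)); print(blobs('top'))
E
```

```text
clock: 38.1
eef_pos: [496.5, -14.3, 241.1]
tool_rot: [3.139, -0.004, -3.135]
force: [-0.1, -0.6, -0.2]
width: 43.0
clock: 38.6
eef_pos: [448.6, 124.1, 241.3]
tool_rot: [3.141, -0.002, -3.137]
force: [0.1, -1.2, 0.5]
width: 42.8
clock: 39.22
eef_pos: [399.1, 257.1, 236.4]
tool_rot: [-3.14, -0.001, 3.138]
force: [0.2, 0.4, -0.5]
width: 42.5
[-0.5   0.35 -0.17  1.95  0.08  0.86  0.85]
(398.3, 258, 100, 180) travel [0.09, 0.14, 13.66] turn [-0.1, -0.0, -0.3] rows>=2.2
{'red': [], 'yellow': [(np.float64(383.9), np.float64(201.1), 18), (np.float64(387.8), np.float64(221.5), 52)], 'green': [(np.float64(338.5), np.float64(171.7), 43), (np.float64(344.7), np.float64(222.4), 35)], 'blue': [(np.float64(247.4), np.float64(160.8), 132), (np.float64(382.5), np.float64(160.8), 122)]}
```

View pics/c10.png

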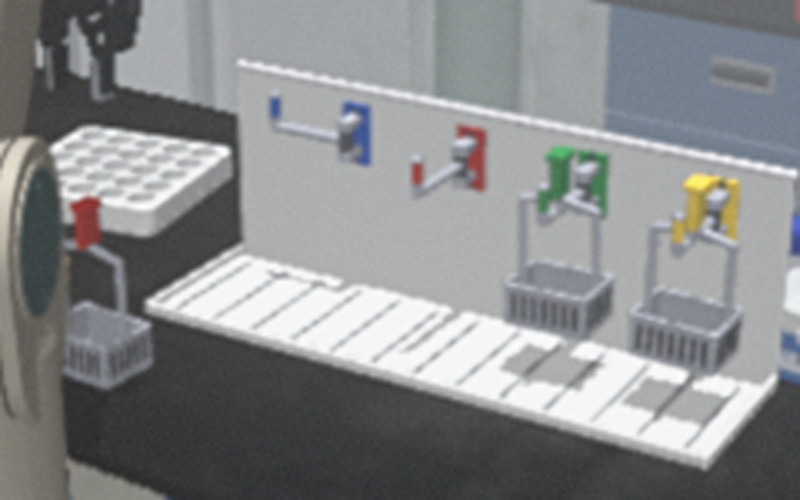

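Green and yellow both hang freely (555,190 / 705,220). I'll check how the gripper (75,88) lines up with the red grip (86,205).

```bash
python3 - <<'E'
from h import *
for P in([399,257,262],[398.3,258,163]): print(((proj('scene',P)-[200,180])*3.333).round(0))
im=cv2.imread('pics/scene10.png'); print(blobs('scene',im)['red'],blobs('scene',cv2.imread('pics/scene5.png'))['red'])
E
```

```text
[78. 93.]
[ 84. 200.]
[(np.float64(225.1), np.float64(245.7), 60)] [(np.float64(225.3), np.float64(245.3), 65)]
```

Aligned, and the red basket hasn't moved. Grasping it now.

```bash
python3 -m jog '{"angular": [[0,0,0],[0,0,0],[0,0,0],[0,0,0],[0,0,0]], "travel": [[0.1,0.1,4],[0.1,0.1,8],[0.1,0.1,11],[0.1,0.1,12],[0.1,0.1,12.5]], "fingers": [0.5,0.5,0.5,0.5,0.5]}'
python3 -m jog '{"angular": [[0,0,0],[0,0,0],[0,0,0]], "travel": [[0,0,0.6],[0,0,1.1],[0,0,1.1]], "fingers": [0.5,0.5,0.5]}'
python3 -m jog '{"angular": [[0,0,0],[0,0,0],[0,0,0],[0,0,0],[0,0,0]], "travel": [[0,0,0],[0,0,0],[0,0,0],[0,0,0],[0,0,0]], "fingers": [0.75,0.9,0.95,0.95,0.95]}'
```

```text
clock: 39.95
eef_pos: [398.0, 259.4, 112.1]
tool_rot: [-3.142, 0.0, 3.138]
force: [-2.3, 0.1, 0.1]
width: 43.0
clock: 40.33
eef_pos: [397.3, 260.0, 101.2]
tool_rot: [3.142, 0.0, 3.14]
force: [0.0, 0.9, -0.2]
width: 42.7
clock: 40.95
eef_pos: [397.4, 260.4, 101.4]
tool_rot: [3.141, 0.0, 3.14]
force: [-0.3, 0.9, 4.4]
width: 16.9
```

```bash
python3 -m jog '{"angular": [[0,0,0],[0,0,0],[0,0,0],[0,0,0],[0,0,0]], "travel": [[0,0,-1],[0,0,-3],[0,0,-6],[0,0,-9.7],[0,0,-9.7]], "fingers": [0.95,0.95,0.95,0.95,0.95]}'
python3 - <<'E'
from h import *
plan((480,150,199,180),(490,27.5,199,182.85),(612,33.4,199,182.85))
E
```

```text
clock: 41.58
eef_pos: [398.9, 260.7, 200.6]
tool_rot: [3.139, 0.005, 3.139]
force: [0.1, 1.2, -1.1]
width: 17.3
(480, 150, 199, 180) travel [-8.14, -11.05, 0.16] turn [0.2, 0.3, -0.1] rows>=2.2
(490, 27.5, 199, 182.85) travel [-1.0, -12.25, -0.0] turn [0.0, 0.0, -2.9] rows>=2.0
(612, 33.4, 199, 182.85) travel [-12.21, -0.02, -0.0] turn [0.0, 0.0, 0.0] rows>=2.0
```

```bash
python3 -m jog '{"angular": [[0,0,0],[0,0,0],[0,0,0],[0,0,0],[0,0,0]], "travel": [[-2,-2.7,0],[-4,-5.5,0],[-6,-8.3,0],[-8.1,-11,0],[-8.1,-11,0]], "fingers": [0.95,0.95,0.95,0.95,0.95]}'
python3 -m jog '{"angular": [[0,0,-1],[0,0,-2],[0,0,-2.9],[0,0,-2.9],[0,0,-2.9]], "travel": [[-0.3,-3,0],[-0.5,-6,0],[-0.8,-9.2,0],[-1,-12.2,0],[-1,-12.2,0]], "fingers": [0.95,0.95,0.95,0.95,0.95]}'
python3 -m jog '{"angular": [[0,0,0],[0,0,0]], "travel": [[0,0,0],[0,0,0]], "fingers": [0.95,0.95]}'
python3 - <<'E'
from h import *
plan((612,33.4,199,182.85)); print(read_state()['width'])
E
```

```text
clock: 42.2
eef_pos: [478.8, 146.3, 196.9]
tool_rot: [-3.139, -0.001, 3.134]
force: [-0.9, -0.1, -2.8]
width: 17.3
clock: 42.82
eef_pos: [486.7, 25.6, 197.3]
tool_rot: [-3.14, -0.003, -3.097]
force: [-0.6, 0.7, -1.9]
width: 17.4
clock: 43.08
eef_pos: [487.5, 29.3, 197.9]
tool_rot: [3.141, -0.001, -3.091]
force: [-0.0, 0.3, -1.7]
width: 17.0
(612, 33.4, 199, 182.85) travel [-12.45, -0.23, -0.12] turn [0.0, -0.0, 0.1] rows>=2.0
17.025096245685393
```

```bash
python3 -m jog '{"angular": [[0,0,0],[0,0,0],[0,0,0],[0,0,0],[0,0,0]], "travel": [[-2,-0.1,-0.1],[-5,-0.2,-0.1],[-8,-0.2,-0.1],[-8,-0.2,-0.1],[-8,-0.2,-0.1]], "fingers": [0.95,0.95,0.95,0.95,0.95]}'
python3 -m jog '{"angular": [[0,0,0],[0,0,0],[0,0,0],[0,0,0]], "travel": [[-2,0,0],[-4.4,0,0],[-4.4,0,0],[-4.4,0,0]], "fingers": [0.95,0.95,0.95,0.95]}'
python3 -m jog '{"angular": [[0,0,0],[0,0,0],[0,0,0],[0,0,0]], "travel": [[0,0,1.5],[0,0,3],[0,0,4.4],[0,0,4.4]], "fingers": [0.95,0.95,0.95,0.95]}'
python3 -m jog '{"angular": [[0,0,0],[0,0,0]], "travel": [[0,0,0.3],[0,0,0.3]], "fingers": [0.95,0.95]}'
python3 -m jog '{"angular": [[0,0,0],[0,0,0]], "travel": [[0,0,0.3],[0,0,0.3]], "fingers": [0.95,0.95]}'
```

```text
clock: 43.7
eef_pos: [566.7, 30.5, 198.6]
tool_rot: [3.141, -0.002, -3.091]
force: [-0.7, -1.1, -2.1]
width: 17.0
clock: 44.2
eef_pos: [610.2, 32.0, 198.8]
tool_rot: [-3.142, -0.002, -3.092]
force: [-0.9, 0.3, -2.5]
width: 17.3
clock: 44.7
eef_pos: [610.5, 31.7, 153.3]
tool_rot: [-3.142, -0.003, -3.093]
force: [-0.2, -0.9, -0.9]
width: 16.9
clock: 44.95
eef_pos: [612.0, 31.9, 152.2]
tool_rot: [3.142, 0.0, -3.093]
force: [0.8, -0.4, -1.1]
width: 17.4
clock: 45.2
eef_pos: [612.7, 31.9, 151.1]
tool_rot: [-3.141, 0.002, -3.093]
force: [-2.8, 1.1, 8.3]
width: 16.9
```

Contact at the seat height. I'll release, rise, retreat, and check.

```bash
python3 -m jog '{"angular": [[0,0,0],[0,0,0],[0,0,0],[0,0,0],[0,0,0]], "travel": [[0,0,-0.2],[0,0,-0.2],[0,0,-0.2],[0,0,-0.2],[0,0,-0.2]], "fingers": [0.95,0.75,0.65,0.6,0.6]}'
python3 -m jog '{"angular": [[0,0,0],[0,0,0],[0,0,0],[0,0,0]], "travel": [[0,0,-2],[0,0,-5],[0,0,-10],[0,0,-10]], "fingers": [0.6,0.6,0.6,0.6]}'
python3 -m jog '{"angular": [[0,0,0],[0,0,0],[0,0,0],[0,0,0],[0,0,0]], "travel": [[4,6,-1],[7,11,-2],[10,17,-3],[13,23,-3],[13,23,-3]], "fingers": [0.6,0.6,0.6,0.6,0.6]}'
python3 -m jog '{"angular": [[0,0,0],[0,0,0],[0,0,0],[0,0,0],[0,0,0]], "travel": [[0,4,0],[0,8,0],[0,12,0],[0,12,0],[0,12,0]], "fingers": [0.6,0.6,0.6,0.6,0.6]}'
python3 - <<'E'
from h import *
im=get_image("scene")[:,:,::-1]; t=get_image("top")[:,:,::-1]
cv2.imwrite("pics/f.png",np.vstack([cv2.resize(im[180:300,250:450],(600,360),interpolation=cv2.INTER_CUBIC),cv2.resize(t[170:250,200:400],(600,240),interpolation=cv2.INTER_CUBIC)])); cv2.imwrite("pics/top11.png",t)
d=cv2.absdiff(t,cv2.imread("pics/top0.png")).max(2)>60; print('timer diff px',d[275:305,430:465].sum(),'tape',d[250:285,165:202].sum())
E
```

```text
clock: 45.82
eef_pos: [611.9, 31.9, 151.0]
tool_rot: [3.142, -0.0, -3.093]
force: [0.7, 0.1, 1.3]
width: 34.0
clock: 46.32
eef_pos: [614.7, 32.3, 255.3]
tool_rot: [3.141, 0.009, -3.093]
force: [0.5, -0.4, -1.0]
width: 34.1
clock: 46.95
eef_pos: [467.5, 259.7, 280.8]
tool_rot: [3.14, -0.002, -3.085]
force: [-0.3, 0.2, -0.3]
width: 34.7
clock: 47.58
eef_pos: [465.4, 373.4, 280.2]
tool_rot: [-3.139, -0.001, -3.094]
force: [-0.0, -0.5, 0.3]
width: 34.0
timer diff px 0 tape 190
```

View pics/f.png

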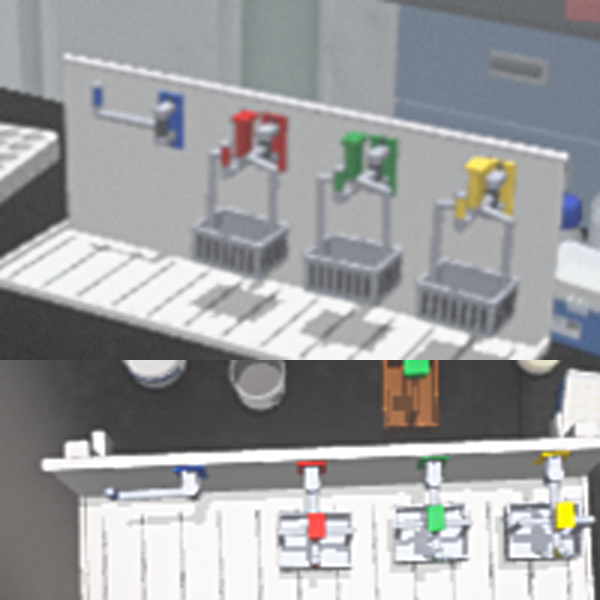

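```bash
python3 -m jog '{"angular": [[0,0,0],[0,0,0],[0,0,0],[0,0,0],[0,0,0]], "travel": [[3,-4,0],[6,-8,0],[9,-12,0],[9,-12,0],[9,-12,0]], "fingers": [0.6,0.6,0.6,0.6,0.6]}'
python3 -m jog '{"angular": [[0,0,0],[0,0,0],[0,0,0],[0,0,0],[0,0,0]], "travel": [[0,0,0],[0,0,0],[0,0,0],[0,0,0],[0,0,0]], "fingers": [0.6,0.6,0.6,0.6,0.6]}'
python3 - <<'E'
from h import *
t=get_image("top")[:,:,::-1]; o=cv2.imread("pics/top0.png")
for n,i in(('mid',cv2.imread("pics/top5.png")),('now',t)): 
    d=cv2.absdiff(i,o).max(2)>60; print(n,'timer',d[275:305,430:465].sum(),'tape',d[250:285,165:202].sum(),'blue hook',d[205:222,230:265].sum())
d=cv2.absdiff(t,cv2.imread("pics/top11.png")).max(2)>40; print('basket motion px',d[195:262,280:400].sum())
finish_job()
E
```

```text
clock: 48.3
eef_pos: [381.8, 250.6, 281.7]
tool_rot: [3.141, 0.002, -3.094]
force: [0.4, 0.1, 0.2]
width: 34.2
clock: 48.92
eef_pos: [380.9, 250.9, 281.0]
tool_rot: [-3.142, -0.0, -3.093]
force: [-0.4, -0.7, -0.5]
width: 34.3
mid timer 0 tape 0 blue hook 0
now timer 0 tape 9 blue hook 0
basket motion px 1
the job is handed in; nothing more can be done
```

The red, green and yellow baskets each hang freely on the hook of their own colour, and all three hooks are swung out to the end stop. There was no blue basket, so I left the blue hook folded. The brown look-alike with a green grip was not touched. The job took about 49 s of robot time.

- **Last checks:** the final pictures show all three bars on their hook arms, and the baskets not visibly moving between two pictures about 1.3 s apart. The timer and the blue hook are unchanged from the first top picture. The gripper was well clear of everything when I handed in.
- **Tape roll:** this check is not fully clean. It was unchanged in the mid-run top picture. The last comparison showed 9 differing pixels in its window (190 in the one before), which I put down to the arm partly in view; nothing went near the tape.
- **Readings that disagreed:** the finger tips stood about 25 mm higher than the reported TCP suggested. I found this when the shut fingers pressed on the red post with about 20 N, and I worked with the measured offset after that. While grasping green, the finger tips also pressed on its handle bar with about 35 N, so I raised the gripper and gripped again. The pads held each grip partly by its 18 mm head, not by the tab alone.
- **Disturbances:** I saw no sign of a knocked basket or a slackened grip.

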